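# Shift a laser head from its prop onto the lab jack

### The job

The laser head sits in its cradle at one end and is propped under its tail by a loose pillar post; the lab jack should carry it instead. First wind the jack up by its crank handle until the platform just touches the head's underside, without jacking the head up by more than 3 mm, then swing the cradle's hold-down bar over the head and down into its fork. Last, draw the pillar out from under the tail, upright all the way, and stand it in the shallow grey parts tray, leaving everything else on the bench as it is.

Things in the scene. Friction and masses are not known exactly. Their poses are not given: they have to be found in the camera images.
- breadboard: Black drilled board that carries the rig, 260 (x) x 380 (y) x 13 mm, fixed. Origin: centre of its underside, at table height. Its -x side faces the robot, +y runs towards the cradle; it is turned up to 0.2 rad from the world. The head lies along its y axis, over its middle line.
- jack: Aluminium scissor lab jack fixed on the board below the head's middle; plates 124 (x) x 84 (y) mm. Origin: centre of its underside, 13 mm above the table; turned at most 0.06 rad from the board. On its -x side an aluminium hand wheel (76 mm across, front face 75 mm before the jack's centre) on a level screw along x; wheel's centre at y = 0, 76 mm + 0.477 mm per rad of jack_crank above the origin.
- jack_crank (a joint): Turn of the jack's hand wheel, rad, 0 to 37.7, growing clockwise as seen from the robot looking along +x. A turn clockwise raises the platform 6 mm (0.955 mm/rad), the wheel 3 mm. At q the handle lies, from the wheel's centre in the jack's frame, at y = -30 sin q, z = 30 cos q mm. Stiff (1 N at the handle), stays where left, under load too. Starts 7 to 15 mm below touching.
- handle_mid (a point): Middle of the crank handle: a bright steel sleeve that spins freely on its pin, 18 mm across, 46 mm long, parallel to the jack's x axis, standing out from the wheel towards the robot. This point is on its axis, 30 mm before the wheel's face, 30 mm off the wheel's axis. Wheel and platform are close behind: low in the turn an upright tool fouls them, one leaning back to the robot by 25 to 45 degrees does not.
- jack_platform: Upper plate of the jack, 124 x 84 mm, moves straight up and down with the crank. Origin 14 mm below the middle of its top face.
- platform_top (a point): Middle of the platform's top face, which is to touch the head.
- laser_head: Dark finned rectangular laser head with aluminium end caps, 50 (x) x 320 (y) x 48 mm, about 0.9 kg, loose: rests in the cradle near its +y end and on the pillar near its -y end (tail). Origin: centre of its underside, 189 mm above the table, over the jack. Lifted by the jack, it pivots about the cradle, 115 mm from its origin.
- head_tail (a point): Point on the head's underside, 130 mm from its origin towards the tail: where the pillar stands.
- hold_down (a joint): Angle in rad of the aluminium hold-down bar hinged on the rear (+x) side of the cradle: 0 = closed, level across the top of the head (3 mm above it), its neck in the fork on the cradle's near side. Starts raised at 0.95 to 1.25, stops at 1.9. The stiff hinge holds it at any angle; moving it takes 1 to 2 N at the knob.
- bar_knob (a point): Centre of the knob at the free end of the hold-down bar: a black roller 18 mm across, 30 mm long, along the board's y axis, 112 mm from the hinge; the bar is 12 mm wide, 8 mm thick. Closed, this point is 244 mm above the table, 47 mm before the head's near face and 26 mm before the fork.
- bar_hinge (a point): Hinge axis of the hold-down bar (along the board's y axis), 244 mm above the table, 40 mm behind the head's middle line. The bar swings in the board's x-z plane: at angle a the knob lies 112 mm x cos a to the front (-x) of this point and 112 mm x sin a above it.
- pillar: Loose plain steel pillar post, 176 mm tall, about 0.35 kg: foot 50 mm across, 10 mm thick; bare shaft 28 mm across; cap 36 mm across in the top 6 mm. Stands on the board under the head's tail. Origin: centre of its underside. With the head above, the shaft is reached by a tool leaning back to the robot, and drawn out towards the robot or past the tail end.
- tray: Shallow grey plastic parts tray, empty, fixed, right (-y) of the board: 200 (x) x 160 (y) x 22 mm outside, walls and floor 4 mm thick. Origin: centre of its underside, at table height.
- mirror_on_board: Mirror mount on a post bolted to the board behind the head, 120 mm tall. Bystander.
- lens_on_board: Lens on a post bolted to the board behind the jack, 106 mm tall. Bystander.
- iris_on_board: Iris on a short post bolted to the board's near left corner, 80 mm tall. Bystander.
- ball_driver: Loose hex driver, 170 mm long, lying left of the board. Bystander.
- lens_tube: Loose black lens tube, 33 mm across, 62 mm tall, standing left of the board. Bystander.
- spare_mirror: Loose mirror mount on a post, 110 mm tall, left of the board. Bystander.
- spare_post: Loose black post holder, 25 mm across, 105 mm tall, with a thin steel post in it, far right of the board. Not the pillar. Bystander.
- power_meter: Loose grey hand-held meter, 150 x 82 x 30 mm, lying left of the board. Bystander.
- optic_box: Loose pale plastic box, 60 x 60 x 26 mm, far right. Bystander.
There are look-alikes about, which are no part of the job. Leave any pink or yellow look-alike of the pillar alone.

How it is judged:
On the way, in this order (a step that is already met when the one before it is completed fails the run):
1. the jack's platform touches the underside of the laser head (contact force between jack_platform and laser_head above 0.3 N), for 0.2 s.
2. the hold-down bar is down in its fork (value of joint hold_down below 0.06 rad), for 0.2 s.
3. the pillar is drawn clear of the head's tail (horizontal distance between pillar and head_tail above 0.06 m), for 0.1 s.
At the end, for the whole second after the job is handed in: Head on the jack's platform (over 1 N), its middle 2.5 mm lower to 3.5 mm higher than at the start, within 10 mm of its old place; hold-down bar in its fork (below 0.06 rad); pillar at rest on the tray's floor, upright within 0.08 rad, inside its walls (contact force between jack_platform and laser_head above 1 N and value of joint hold_down below 0.06 rad and height (world z) of laser_head between 0.1865 and 0.1925 m and distance of laser_head from where it was at the start of the episode below 0.01 m and x of pillar in the frame of tray between -0.075 and 0.075 m and y of pillar in the frame of tray between -0.055 and 0.055 m and z of pillar in the frame of tray below 0.01 m and angle between pillar's own z axis and vertical below 0.08 rad and linear speed of each of pillar, laser_head below 0.01 m/s); the robot touches nothing.
It fails at once if the head is jacked up by more than 3.5 mm at its middle (height (world z) of laser_head above 0.1925 m).
It fails at once if the head is dropped by more than 4 mm at its middle or knocked out of place by more than 12 mm (height (world z) of laser_head below 0.185 m or distance of laser_head from where it was at the start of the episode above 0.012 m).
It fails at once if the pillar is tipped by more than 0.35 rad (angle between pillar's own z axis and vertical above 0.35 rad).
It fails at once if a bystander is moved by more than 20 mm (distance of any of ball_driver, lens_tube, spare_mirror, spare_post, power_meter, optic_box from where it was at the start of the episode above 0.02 m).
It also fails if it takes over 67 s, if anything falls off the work surface, if the arm or the gripper's body presses on something with over 40 N, if the wrist force passes 120 N, or if a joint passes its speed limit or range.

### The arm

A 6-joint arm with a two-finger parallel gripper is mounted at the origin on the work surface. World frame = base frame: x ahead of the robot, y to its left, z up, the work surface at z = 0. Lengths are in m, angles in rad, forces in N, time in s.
With the tool pointing down it reaches from about 0.35 to 0.775 m from the base axis. Payload 5.5 kg.
Tool frame: the origin (TCP) lies at the very end of the fingers, on their centre line; the grasp point (between the pads) lies 19 mm behind it; y points along the fingers, x is the direction in which the jaws open and shut, and the axes are right-handed (so a half turn about y gives the same grasp; the last joint's range is limited). The gripper opens to 85 mm and grips with 20 to 120 N. Pads are 22 mm wide; open, the fingers measure 114 mm over their backs; the gripper's body (76 mm by 85 mm) begins 54 mm behind the grasp point. The pads swing forward as they close: fully open they stand 13 mm farther back than shut.
Start: joints at [0.999, 0.313, 0.046, 1.304, 0, 1.431], TCP at [0.241, 0.522, 0.231] pointing down, gripper open.
Joint ranges: [-2.76, 2.76], [-0.86, 1.69], [-1.03, 1.26], [-2.2, 2.34], [-1.47, 1.5], [-3.14, 3.14]. Speed limits (rad/s): [2.57, 2.57, 3.14, 3.14, 3.14, 3.14].

### API

Orientations are given as a unit quaternion [w, x, y, z].
In Python, from station import r, vision, workorder gives the robot as it stands. The module is installed in compiled form; this text tells all that it offers.
- The arm moves only by the tool jog_arm, never from a script. Its argument "targets" is text: rows parted by semicolons, each of 7 numbers parted by spaces: the shift along the tool's x, y, z in mm, then the turn, a rotation vector about the tool's x, y, z in rad, then the finger opening in mm, from 0 to 85.4. In form: x y z wx wy wz jaw; .... A call has 1 to 10 rows; each row is the pose to reach, as a shift and turn from the pose commanded when the call began, along the tool's axes at that moment; what a row does not reach only later rows make up. A row lasts 1/12 s, in which the tool goes at most 41.7 mm and 7.16 degrees, less where a joint would pass 70% of its speed; a pose out of reach is approached as far as the arm can. A call with a gripper value outside its range is refused whole. The fingers move at their own pace and stop on an object; "squeeze" is the grip in N (left out, the last holds). Time passes only in rows, so rows that repeat a pose let the fingers close. It gives the time, the measured TCP pose, the force and the opening at its end, in the units of the state.
- r.observe(): the state, without advancing time (a new reading comes with each control period).
- vision.capture(name): name is "scene" or "side" or "wrist"; returns a dict with "image" (400x640x3 uint8, red, green, blue), "vfov" (degrees; the focal length in pixels is half the picture's height over the tangent of half this angle, whatever the lens; pixels are square), "cx", "cy" (the principal point, pixels), "k1" (the pictures are not rectified: a ray, as slopes to the right and down, at radius r is drawn at 1 + k1 r^2 times it, then the intrinsics apply), "R" (3x3) and "t" (3): a world point X has camera coordinates R X + t; the wrist camera has in their place "tool_from_camera" (4x4, takes a point from camera to tool coordinates, whose origin is the TCP and whose axes are the tool frame's). Camera axes: x right, y down, z forward; pixel columns grow to the right and rows downward; lengths in m; the calibration is good to about 2 mm. A picture is of the moment at which its call begins: read the wrist's pose just before it. There is no depth.
- workorder.finish_job(): hands the job in, once; it reports no verdict.
The state is a dict: "t": time; "joints": joint angles; "qvel": joint speeds; "joint_efforts": joint torques, N m; "ee_pos": TCP position; "ee_rot": TCP orientation; "wrist_force": force on the tool from outside, world axes, zero at the start; "torque": the same for the moment, N m; "grip_width": finger opening in m.
Only numpy, scipy, OpenCV 4.12 (cv2) and the standard library are available. Lean on these libraries where they do the work, as an engineer would, in place of code of your own. Each camera call takes 0.05 s, during which the arm holds its last target.

## Working session

There is one attempt and no reset: what is moved stays moved. The work goes in short steps, Python scripts to look and compute and a tool call to move; the robot and the scene stay as the last step left them, time stands still between calls to the robot, and variables do not carry over. Pictures are saved under pics/ and viewed, and the job is handed in when it is done.

Besides the shell and the picture viewer there is one more tool, called after "Request:" as a command line: name --argument value ..., lists and objects as JSON in quotes. jog_arm: Moves the arm, as the interface text tells. Its arguments: {"type":"object","properties":{"targets":{"type":"string"},"squeeze":{"type":"number"}},"required":["targets"]}

I'll start by looking at the state and all three cameras.

```bash
mkdir -p pics; cat > h.py <<'E'
import numpy as np, cv2, pickle
from station import r, vision, workorder
from scipy.spatial.transform import Rotation as Ro
def cap(n,fn):
    s=r.observe(); c=vision.capture(n); c['s']=s
    cv2.imwrite('pics/'+fn+'.png',c['image'][:,:,::-1]); pickle.dump(c,open('pics/'+fn+'.pkl','wb')); return c
def load(fn): return pickle.load(open('pics/'+fn+'.pkl','rb'))
def Rq(q): return Ro.from_quat([q[1],q[2],q[3],q[0]])
def cam(c):
    f=200/np.tan(np.radians(c['vfov'])/2)
    if 'R' in c: R,t=np.array(c['R']),np.array(c['t'])
    else:
        T=np.array(c['tool_from_camera']); W=np.eye(4); W[:3,:3]=Rq(c['s']['ee_rot']).as_matrix(); W[:3,3]=c['s']['ee_pos']
        M=np.linalg.inv(W@T); R,t=M[:3,:3],M[:3,3]
    return f,R,t
def ray(c,px):
    f,R,t=cam(c); K=np.array([[f,0,c['cx']],[0,f,c['cy']],[0,0,1]])
    d=np.array([(px[0]-c['cx'])/f,(px[1]-c['cy'])/f]); u=d.copy()
    for _ in range(30): u=d/(1+c['k1']*(u@u))
    v=R.T@np.array([u[0],u[1],1]); return -R.T@t, v/np.linalg.norm(v)
def plane(c,px,z):
    o,v=ray(c,px); return o+v*(z-o[2])/v[2]
def proj(c,X):
    f,R,t=cam(c); p=R@np.array(X)+t; u=p[:2]/p[2]; u=u*(1+c['k1']*(u@u)); return np.array([f*u[0]+c['cx'],f*u[1]+c['cy']])
def tri(*cp):
    A=np.zeros((3,3));b=np.zeros(3)
    for c,px in cp:
        o,v=ray(c,px);P=np.eye(3)-np.outer(v,v);A+=P;b+=P@o
    X=np.linalg.solve(A,b); return X,[np.linalg.norm((np.eye(3)-np.outer(ray(c,p)[1],ray(c,p)[1]))@(X-ray(c,p)[0])) for c,p in cp]
E
python3 - <<'E'
from h import *
np.set_printoptions(precision=4,suppress=True)
for n in ['scene','side','wrist']:
    c=cap(n,n+'0'); print(n,c['vfov'],c['cx'],c['cy'],c['k1']); f,R,t=cam(c); print(-R.T@t, R[2])
    if n=='wrist': print(np.array(c['tool_from_camera']))
print(r.observe())
E
```

```text
scene 42.65975612177556 318.1960620350532 200.8530390470444 -0.07303063147602284
[ 0.457  -0.9768  0.9327] [ 0.0992  0.7957 -0.5975]
side 50.43499632143688 323.1500336466945 200.07672807455774 -0.018087325532913052
[-0.0427 -0.6625  0.9848] [ 0.5078  0.562  -0.6529]
wrist 66.85956026286226 318.30340295396064 195.8900726994148 -0.045647762330832065
[0.1769 0.5517 0.3735] [ 0.2445 -0.1152 -0.9628]
[[ 1.      0.0014 -0.0007  0.0003]
 [ 0.001  -0.2704  0.9627 -0.1431]
 [ 0.0012 -0.9627 -0.2704  0.0702]
 [ 0.      0.      0.      1.    ]]
{'t': 0.15, 'joints': array([ 0.9994,  0.3139,  0.0453,  1.3036, -0.    ,  1.4312]), 'qvel': array([ 0.0011, -0.0034,  0.0028, -0.0014, -0.0007, -0.0001]), 'joint_efforts': array([  0.003 , -48.1066,  29.8815,   0.0139,  -0.0001,   0.    ]), 'ee_pos': array([0.2404, 0.5219, 0.2306]), 'ee_rot': array([-0.5953,  0.5957,  0.3808, -0.3817]), 'wrist_force': array([ 0.0241, -0.2655, -0.6042]), 'torque': array([ 0.0034, -0.0481, -0.0804]), 'grip_width': 0.08511248275358736}
```

View pics/scene0.png

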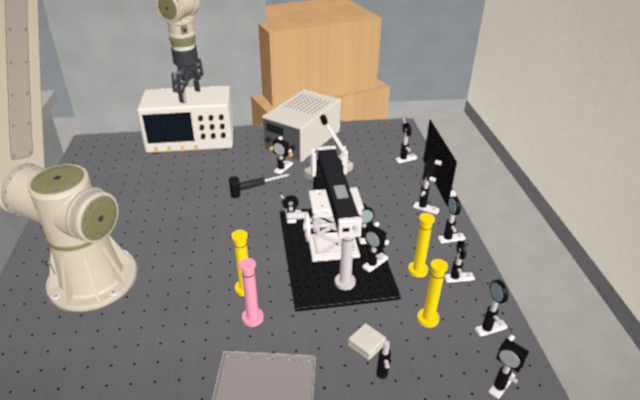

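View pics/side0.png

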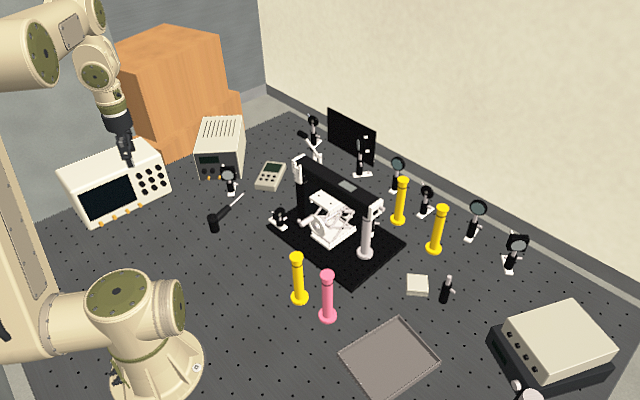

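View pics/wrist0.png

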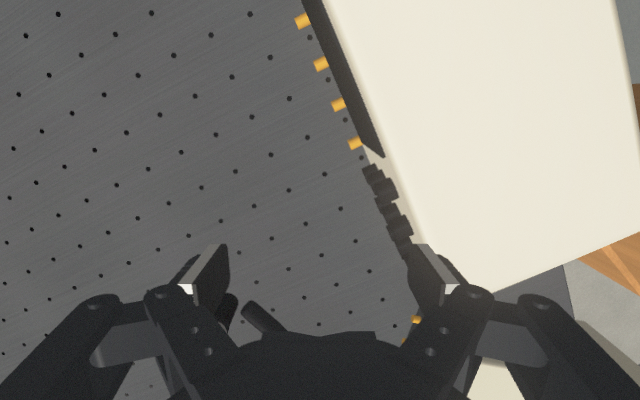

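```bash
python3 - <<'E'
import cv2
a=cv2.imread('pics/scene0.png'); cv2.imwrite('pics/sc0z.png',cv2.resize(a[105:315,230:410],None,fx=2.85*1.5*0.9,fy=2.85,interpolation=cv2.INTER_CUBIC) if 0 else cv2.resize(a[110:310,230:450],None,fx=3,fy=3,interpolation=cv2.INTER_CUBIC))
b=cv2.imread('pics/side0.png'); cv2.imwrite('pics/si0z.png',cv2.resize(b[110:310,230:450],None,fx=3,fy=3,interpolation=cv2.INTER_CUBIC))
E
```

```text
(no output)
```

View pics/sc0z.png

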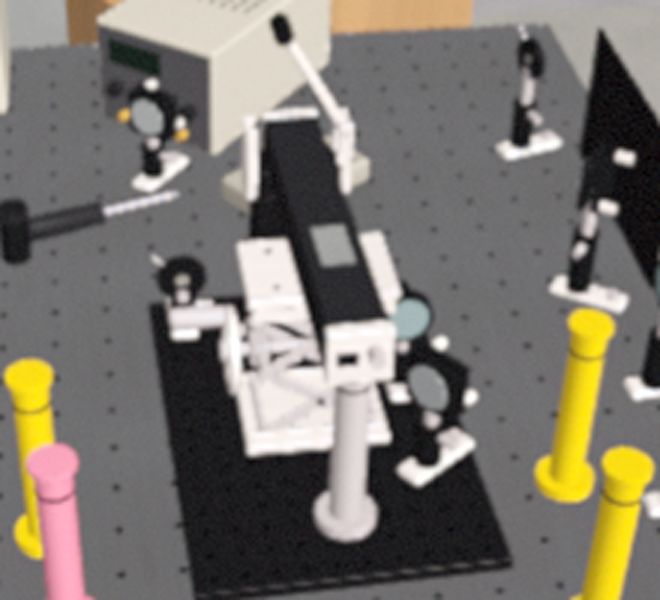

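View pics/si0z.png

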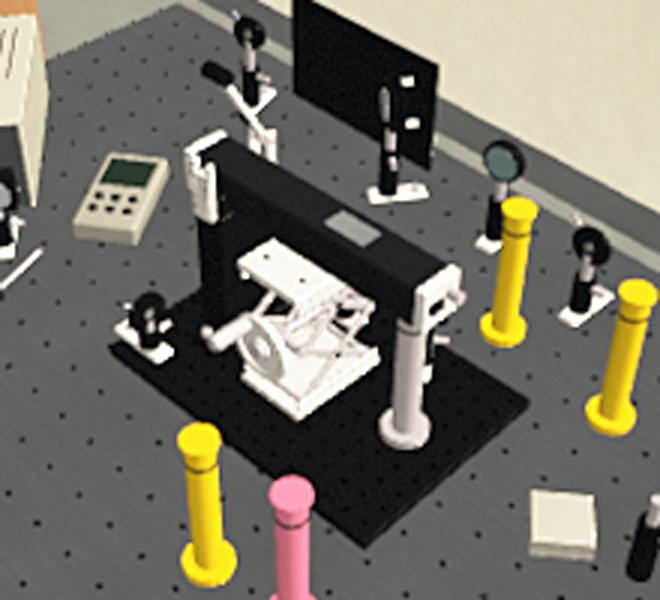

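```bash
python3 - <<'E'
from h import *
np.set_printoptions(precision=4,suppress=True)
S=load('scene0');D=load('side0')
z=lambda x,y:(230+x/3,110+y/3)
print('board corners')
for c,p in [(S,z(195,590)),(S,z(510,558)),(S,z(152,305)),(D,z(108,347)),(D,z(365,543)),(D,z(527,402))]: print(plane(c,p,.013))
print('pillar foot', plane(S,z(347,515),.023),plane(D,z(405,430),.023))
print('knob',tri((S,z(281,29)),(D,z(217,73))))
print('handle end',tri((S,z(175,320)),(D,z(209,341))))
print('handle root',tri((S,z(228,313)),(D,z(250,325))))
# tray rim corners z=.022
for p in [(400,318),(440,358),(339,356),(384,399)]: print('tray',plane(D,p,.022))
for p in [(228,353),(316,354)]: print('trayS',plane(S,p,.022))
for n,p,q in [('pink',(253,318),(327,315)),('yel1',(243,289),(299,297)),('yel2',(419,270),(0,0)),('yel3',(429,319),(0,0))]:
    print(n,plane(S,p,.01),plane(D,q,.01))
print('iris',tri((S,z(182,275)),(D,z(150,310))))
print('spare post',plane(S,(384,375),0),'box',plane(S,(366,340),.026),plane(D,(417,285),.026))
E
```

```text
board corners
[ 0.5068 -0.1609  0.013 ]
[ 0.7618 -0.1548  0.013 ]
[0.4945 0.2069 0.013 ]
[0.4895 0.208  0.013 ]
[ 0.5067 -0.1686  0.013 ]
[ 0.7584 -0.1575  0.013 ]
pillar foot [ 0.6366 -0.1025  0.023 ] [ 0.6304 -0.1031  0.023 ]
knob (array([0.6073, 0.1407, 0.342 ]), [np.float64(0.00011474890575865495), np.float64(0.0001147489057587418)])
handle end (array([0.5091, 0.0524, 0.1167]), [np.float64(0.0012309204419937926), np.float64(0.001230920441993915)])
handle root (array([0.5518, 0.04  , 0.1253]), [np.float64(0.00321096303115922), np.float64(0.003210963031159274)])
tray [ 0.5319 -0.321   0.022 ]
tray [ 0.5151 -0.4598  0.022 ]
tray [ 0.34   -0.2888  0.022 ]
tray [ 0.3411 -0.4329  0.022 ]
trayS [ 0.3533 -0.2845  0.022 ]
trayS [ 0.54   -0.3066  0.022 ]
pink [ 0.4075 -0.1827  0.01  ] [ 0.4038 -0.1774  0.01  ]
yel1 [ 0.3847 -0.0882  0.01  ] [ 0.3868 -0.0814  0.01  ]
yel2 [ 0.8333 -0.0697  0.01  ] [0.4881 3.8654 0.01  ]
yel3 [ 0.8128 -0.2303  0.01  ] [0.4881 3.8654 0.01  ]
iris (array([0.5219, 0.1673, 0.0759]), [np.float64(0.0008171018524014434), np.float64(0.0008171018524015263)])
spare post [ 0.6786 -0.3597  0.    ] box [ 0.6523 -0.2849  0.026 ] [ 0.6476 -0.2859  0.026 ]
```

The candidates for the pillar in the scene view are pink (250,290), yellow (241,262), yellow (423,245), yellow (435,293), the black spare post (384,360) and the bare steel post under the tail (345,262). By the description it is the steel one. The crop confirms that: grey shaft, foot on the board, directly under the head's tail cap. Next I'll compute a viewing pose in front of the jack.

```bash
cat >> h.py <<'E'
def axes(phi,psi,sx):
    """phi lean back from vertical (deg), psi heading (deg), sx=+1: tool x = left"""
    p,s=np.radians(phi),np.radians(psi)
    y=np.array([np.sin(p)*np.cos(s),np.sin(p)*np.sin(s),-np.cos(p)])
    x=sx*np.array([-np.sin(s),np.cos(s),0]); z=np.cross(x,y)
    return np.stack([x,y,z],1)
def rel(pos,Rt,ref=None):
    """shift (mm) and rotvec in tool axes from ref pose (pos,R)"""
    s=r.observe(); p0,R0=(np.array(s['ee_pos']),Rq(s['ee_rot']).as_matrix()) if ref is None else ref
    return np.round((R0.T@(np.array(pos)-p0))*1000,1),np.round(Ro.from_matrix(R0.T@Rt).as_rotvec(),3)
E
python3 - <<'E'
from h import *
np.set_printoptions(precision=4,suppress=True)
print(Rq(r.observe()['ee_rot']).as_matrix())
for sx in (1,-1): print(sx,rel([.40,.03,.22],axes(45,2,sx)))
S=load('scene0')
z=lambda x,y:(230+x/3,110+y/3)
print('mirror base',plane(S,z(435,465),.013),'lens?',plane(S,z(397,390),.013))
E
```

```text
[[ 0.4185 -0.0007 -0.9082]
 [ 0.9082 -0.0012  0.4185]
 [-0.0014 -1.      0.0002]]
1 (array([-380. ,   11.1, -350.8]), array([-0.771, -0.442, -0.184]))
-1 (array([-380. ,   11.1, -350.8]), array([ 0.247,  2.494, -1.034]))
mirror base [ 0.7234 -0.0422  0.013 ] lens? [0.7088 0.058  0.013 ]
```

Request:
jog_arm --targets "-380 11 -351 -0.771 -0.442 -0.184 85; -380 11 -351 -0.771 -0.442 -0.184 85; -380 11 -351 -0.771 -0.442 -0.184 85; -380 11 -351 -0.771 -0.442 -0.184 85; -380 11 -351 -0.771 -0.442 -0.184 85; -380 11 -351 -0.771 -0.442 -0.184 85; -380 11 -351 -0.771 -0.442 -0.184 85; -380 11 -351 -0.771 -0.442 -0.184 85; -380 11 -351 -0.771 -0.442 -0.184 85; -380 11 -351 -0.771 -0.442 -0.184 85"

```text
t: 0.98
ee_pos: [0.3647, 0.1478, 0.2303]
ee_rot: [-0.267, 0.641, 0.665, -0.276]
wrist_force: [2.1, 0.1, -0.3]
grip_width: 0.0847
```

```bash
python3 - <<'E'
from h import *
print(rel([.40,.03,.22],axes(45,2,1)), r.observe()['joints'])
E
```

```text
(array([-119. ,   29.1,  -14.8]), array([-0.002,  0.   ,  0.002])) [ 0.34450174 -0.6270523  -1.0267244   0.41179027 -0.21494289  0.22263698]
```

```bash
python3 - <<'E'
from h import *
print(rel([.45,.03,.20],axes(42,2,1)))
E
```

```text
(array([-120.9,   78.5,  -36.1]), array([0.05 , 0.   , 0.002]))
```

Request:
jog_arm --targets "-121 78 -36 0.05 0 0 85; -121 78 -36 0.05 0 0 85; -121 78 -36 0.05 0 0 85; -121 78 -36 0.05 0 0 85; -121 78 -36 0.05 0 0 85"

```text
t: 1.4
ee_pos: [0.4519, 0.021, 0.1986]
ee_rot: [-0.286, 0.64, 0.651, -0.292]
wrist_force: [-1.1, 1.1, 0.3]
grip_width: 0.0848
```

```bash
python3 - <<'E'
from h import *
print(r.observe()); c=cap('wrist','w1'); cv2.imwrite('pics/w1z.png',cv2.resize(c['image'][:,:,::-1],None,fx=1.25,fy=1.25))
E
```

```text
{'t': 1.4, 'joints': array([-0.25116832, -0.45732882, -1.01502208,  0.30176564,  0.17641511,
       -0.20401272]), 'qvel': array([ 0.12136533, -0.0304342 , -0.01702166,  0.07076567, -0.02412395,
        0.09377772]), 'joint_efforts': array([-2.71164246, -6.52497366, 32.01393485, -6.36461243,  0.98176517,
       -0.88252198]), 'ee_pos': array([0.45193986, 0.02102192, 0.19855154]), 'ee_rot': array([-0.28560797,  0.63997222,  0.65081229, -0.29207364]), 'wrist_force': array([-1.08472824,  1.14344378,  0.26151383]), 'torque': array([0.01944181, 0.5795623 , 0.0621151 ]), 'grip_width': 0.08479619391486679}
```

View pics/w1z.png

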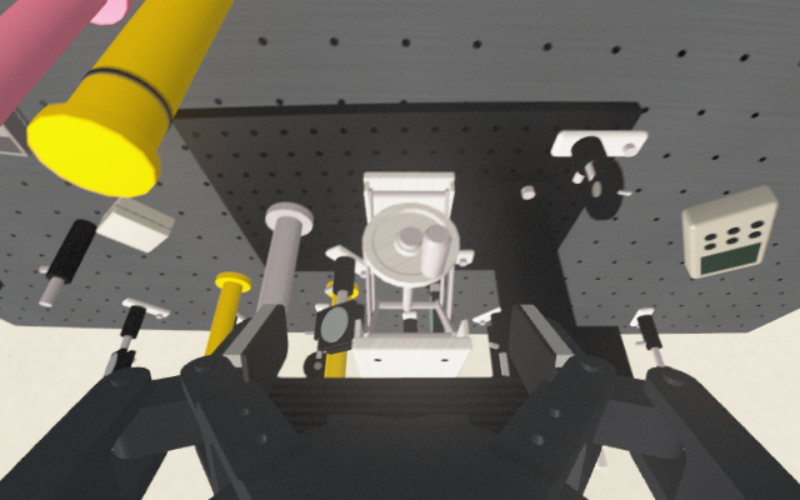

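```bash
python3 - <<'E'
import cv2
a=cv2.imread('pics/w1.png')[125:310,270:400]; cv2.imwrite('pics/w1c.png',cv2.rotate(cv2.resize(a,None,fx=3.2,fy=3.2,interpolation=cv2.INTER_CUBIC),cv2.ROTATE_180) if 0 else cv2.resize(a,None,fx=3.2,fy=3.2,interpolation=cv2.INTER_CUBIC))
E
```

```text
(no output)
```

View pics/w1c.png

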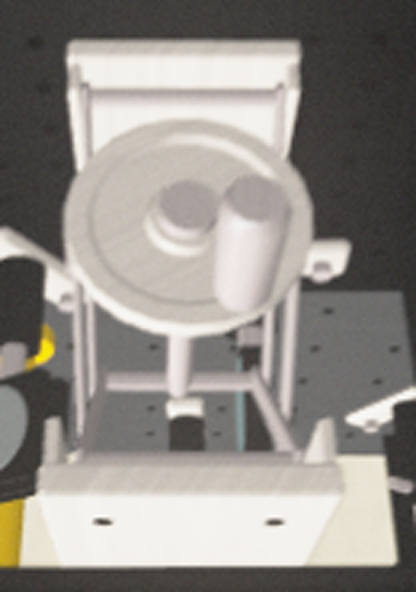

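```bash
cat > fit.py <<'E'
from h import *
from scipy.optimize import least_squares
np.set_printoptions(precision=4,suppress=True)
W=load('w1');D=load('side0');S=load('scene0')
wz=lambda x,y:(270+x/3.2,125+y/3.2)
obs=[('b-',W,wz(68,42)),('b+',W,wz(300,42)),('p-',W,wz(40,495)),('p+',W,wz(343,493)),('he',W,wz(252,198)),
 ('wl',W,wz(62,222)),('wr',W,wz(314,222))]
def pts(v):
    x,y,th,wzc,q,pt=v; c,s=np.cos(th),np.sin(th)
    T=lambda a,b,z:np.array([x+c*a-s*b,y+s*a+c*b,z])
    return {'b-':T(-.062,-.042,.013),'b+':T(-.062,.042,.013),'p-':T(-.062,-.042,pt),'p+':T(-.062,.042,pt),
     'he':T(-.128,-.03*np.sin(q),wzc+.03*np.cos(q)),'wl':T(-.075,-.038,wzc),'wr':T(-.075,.038,wzc),'T':T}
def res(v):
    P=pts(v); return np.concatenate([proj(c,P[k])-np.array(p) for k,c,p in obs])
f=least_squares(res,[.629,.026,.036,.096,-1.2,.178],loss='soft_l1')
if __name__=='__main__':
    print(f.x,np.round(f.fun.reshape(-1,2),2)); q=f.x[4]
    print('q from wheel z',(f.x[3]-.089)/.000477,'mod',q%(2*np.pi), [q%(2*np.pi)+2*np.pi*k for k in range(6)])
    print('q from platform hyp',(f.x[5]-.165)/.000955)
    print('handle mid',pts(f.x)['T'](-.105,-.03*np.sin(q),f.x[3]+.03*np.cos(q)))
E
python3 fit.py
```

```text
[ 0.6273  0.0357  0.0224  0.0997 -0.47    0.1793] [[ 0.16  0.05]
 [-0.36  0.06]
 [-0.69 -0.41]
 [ 0.83  0.29]
 [-0.12 -0.28]
 [ 0.54  0.18]
 [-0.26  0.22]]
q from wheel z 22.420453458722697 mod 5.813163228133851 [np.float64(5.813163228133851), np.float64(12.096348535313437), np.float64(18.379533842493025), np.float64(24.66271914967261), np.float64(30.945904456852197), np.float64(37.229089764031784)]
q from platform hyp 15.004901531845997
handle mid [0.5221 0.047  0.1264]
```

```bash
python3 - <<'E'
from h import *
R=axes(40,1.5,1)
print(rel(np.array([.522,.047,.1264])-.06*R[:,1],R))
E
```

```text
(array([21.2, 41.3, -8.4]), array([ 0.028, -0.004, -0.003]))
```

Request:
jog_arm --targets "21 41 -8 0.028 -0.004 -0.003 85; 21 41 -8 0.028 -0.004 -0.003 85; 21 41 -8 0.028 -0.004 -0.003 85"

```text
t: 1.7
ee_pos: [0.4807, 0.0539, 0.17]
ee_rot: [-0.294, 0.627, 0.653, -0.306]
wrist_force: [-0.2, 0.7, -0.2]
grip_width: 0.0851
```

```bash
python3 - <<'E'
from h import *
s=r.observe();print(s['ee_pos'],s['joints'],s['qvel']); c=cap('wrist','w2'); a=c['image'][100:310,200:470,::-1]; cv2.imwrite('pics/w2c.png',cv2.resize(a,None,fx=2.8,fy=2.8,interpolation=cv2.INTER_CUBIC))
E
```

```text
[0.48073714 0.05392324 0.16998828] [-0.11989441 -0.31215189 -1.00056899  0.19510466  0.10356894 -0.12419951] [-0.00781024 -0.0705385  -0.01485038  0.05346974  0.01198622 -0.02175904]
```

View pics/w2c.png

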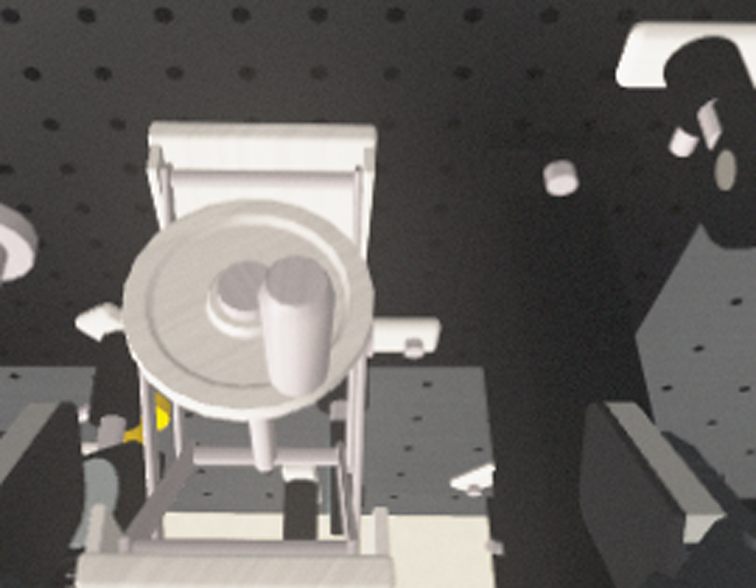

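```bash
python3 - <<'E'
from h import *
c=load('w2'); a=c['image'][250:350,200:400,::-1]; cv2.imwrite('pics/w2d.png',cv2.resize(a,None,fx=4,fy=4,interpolation=cv2.INTER_CUBIC))
E
```

```text
(no output)
```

View pics/w2d.png

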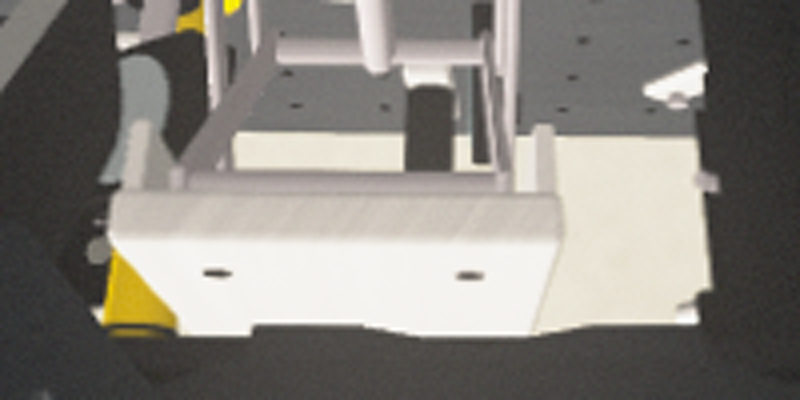

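```bash
cat > fit2.py <<'E'
import fit
from fit import *
W2=load('w2'); a=lambda x,y:(200+x/2.8,100+y/2.8); b=lambda x,y:(200+x/4,250+y/4)
o2=[('b-',W2,a(150,124)),('b+',W2,a(377,127)),('p-',W2,b(108,234)),('p+',W2,b(562,238)),('he',W2,a(300,280)),('wl',W2,a(122,308)),('wr',W2,a(375,308))]
for oo in (o2,fit.obs+o2):
    fit.obs=oo
    f=least_squares(res,[.629,.03,.03,.096,-.5,.178],loss='soft_l1')
    print(f.x,np.round(f.fun.reshape(-1,2),1).tolist()); q=f.x[4]
    print('handle mid',pts(f.x)['T'](-.105,-.03*np.sin(q),f.x[3]+.03*np.cos(q)))
E
python3 fit2.py
```

```text
[ 0.6282  0.0349  0.0242  0.1013 -0.5914  0.1792] [[0.3, 0.1], [-0.4, -0.1], [0.0, -0.0], [0.4, -0.0], [-0.1, -0.1], [-0.1, -0.4], [-0.3, 0.6]]
handle mid [0.5228 0.0491 0.1262]
[ 0.6278  0.0352  0.0232  0.1008 -0.5434  0.1793] [[-0.3, 0.3], [-0.9, 0.3], [-1.3, -0.3], [0.1, 0.3], [1.5, -0.0], [-0.1, 1.3], [-0.8, 1.4], [0.6, -0.3], [0.0, -0.3], [0.3, -0.0], [1.0, -0.0], [-1.3, -0.3], [0.3, -1.2], [0.2, -0.3]]
handle mid [0.5224 0.0483 0.1264]
```

```bash
python3 - <<'E'
from h import *
s=r.observe();print(s['t'],s['ee_pos'],s['qvel'])
R=axes(40,1.4,1)
print(rel(np.array([.519,.0487,.1263])+.019*R[:,1],R))
E
```

```text
1.75 [0.48010211 0.05390327 0.17064407] [-0.01037437 -0.05361664 -0.0054754   0.01720533  0.00173098 -0.00687917]
(array([-7.1, 77.8, -1.4]), array([-0.003,  0.013,  0.012]))
```

Request:
jog_arm --targets "-7 39 -1 0 0.013 0.012 85; -7 78 -1 0 0.013 0.012 85; -7 78 -1 0 0.013 0.012 85; -7 78 -1 0 0.013 0.012 85" --squeeze 25

```text
t: 2.08
ee_pos: [0.5303, 0.0483, 0.1098]
ee_rot: [-0.298, 0.632, 0.647, -0.305]
wrist_force: [-1.2, 0.1, -0.1]
grip_width: 0.085
```

```bash
python3 - <<'E'
from h import *
s=r.observe();print(s['t'],s['ee_pos'],s['qvel'],s['joints'])
R=axes(40,1.4,1)
print(rel(np.array([.519,.0487,.1263])+.019*R[:,1],R))
c=cap('wrist','w3'); a=c['image'][:,120:520,::-1]; cv2.imwrite('pics/w3c.png',cv2.resize(a,None,fx=1.5,fy=1.5))
E
```

```text
2.0833 [0.53029251 0.0482745  0.10978791] [-0.00428541 -0.11362496  0.00748002  0.03341048  0.00228182 -0.00113784] [-0.10734556 -0.07827549 -1.02678694 -0.06457915  0.08274569 -0.10058163]
(array([ 0.7, -0.9, -2. ]), array([-0.007, -0.001, -0.001]))
```

View pics/w3c.png

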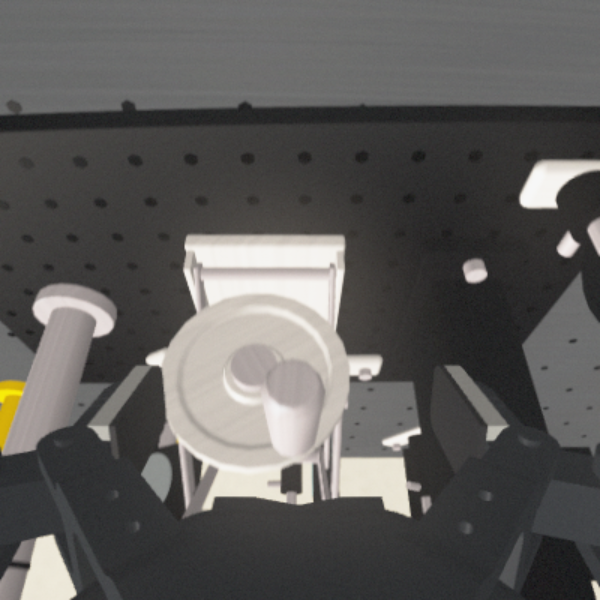

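```bash
python3 - <<'E'
from h import *
s=r.observe();print(s['t'],s['ee_pos'])
R=axes(29,1.4,1)
print(rel(np.array([.519,.0487,.1263])+.019*R[:,1],R))
E
```

```text
2.1333 [0.5309405  0.0481142  0.11238956]
(array([0.9, 0.3, 3.8]), array([ 0.189, -0.001, -0.002]))
```

Request:
jog_arm --targets "1 0 4 0.1 0 0 85; 1 0 4 0.189 0 0 85; 1 0 4 0.189 0 0 85; 1 0 4 0.189 0 0 10; 1 0 4 0.189 0 0 10; 1 0 4 0.189 0 0 10; 1 0 4 0.189 0 0 10; 1 0 4 0.189 0 0 10" --squeeze 25

```text
t: 2.8
ee_pos: [0.5286, 0.048, 0.1108]
ee_rot: [-0.353, 0.604, 0.616, -0.362]
wrist_force: [-0.9, -0.8, 0.8]
grip_width: 0.0253
```

```bash
python3 - <<'E'
from h import *
s=r.observe();print(s['t'],s['ee_pos'],s['qvel'],s['joints'],s['wrist_force'],s['grip_width'])
R=axes(29,1.4,1)
print(rel(np.array([.519,.0487,.1263])+.019*R[:,1],R))
c=cap('wrist','w4'); a=c['image'][:,120:520,::-1]; cv2.imwrite('pics/w4c.png',cv2.resize(a,None,fx=1.5,fy=1.5))
E
```

```text
2.8 [0.52859724 0.04802745 0.11083308] [-0.00110343  0.01287787  0.01413617  0.00749514 -0.00104486  0.00027191] [-0.09147736 -0.03206802 -0.83493081  0.25978182  0.05370307 -0.09846149] [-0.93190139 -0.7761783   0.83001687] 0.025303143469593482
(array([0.9, 0.8, 0.9]), array([ 0.005, -0.003, -0.003]))
```

View pics/w4c.png

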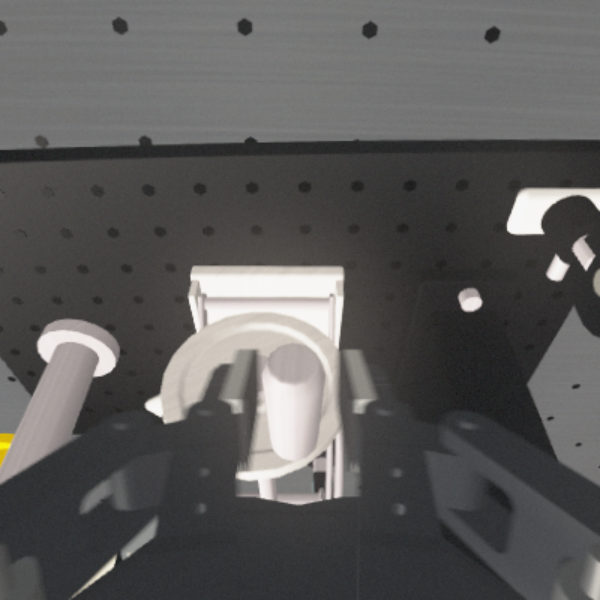

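```bash
cat >> h.py <<'E'
def crank(q0,qs,lean,ex=0,ey=0):
    c,s=np.cos(np.radians(lean)),np.sin(np.radians(lean)); out=[]
    for q in qs:
        dy=-30*(np.sin(q)-np.sin(q0))+ex; dz=30*(np.cos(q)-np.cos(q0))+.477*(q-q0)+ey
        out.append('%.1f %.1f %.1f 0 0 0 10'%(dy,-c*dz,-s*dz))
    print('; '.join(out))
E
python3 - <<'E'
from h import *
crank(-.55,[-.4,-.2,0,.2,.4,.4],29)
E
```

```text
-4.0 -1.9 -1.0 0 0 0 10; -9.7 -3.5 -1.9 0 0 0 10; -15.7 -4.1 -2.3 0 0 0 10; -21.6 -3.7 -2.0 0 0 0 10; -27.4 -2.2 -1.2 0 0 0 10; -27.4 -2.2 -1.2 0 0 0 10
```

Request:
jog_arm --targets "0 0 0 0 0 0 10; 0 0 0 0 0 0 10; -4 -1.9 -1 0 0 0 10; -9.7 -3.5 -1.9 0 0 0 10; -15.7 -4.1 -2.3 0 0 0 10; -21.6 -3.7 -2 0 0 0 10; -27.4 -2.2 -1.2 0 0 0 10; -27.4 -2.2 -1.2 0 0 0 10; -27.4 -2.2 -1.2 0 0 0 10" --squeeze 25

```text
t: 3.6
ee_pos: [0.5293, 0.0188, 0.1134]
ee_rot: [-0.354, 0.605, 0.615, -0.362]
wrist_force: [-7.4, -4.3, 4.9]
grip_width: 0.017
```

```bash
python3 - <<'E'
from h import *
s=r.observe();print(s['t'],s['ee_pos'],s['joints'],s['wrist_force'],s['torque'],s['grip_width'])
c=cap('wrist','w5'); a=c['image'][:,120:520,::-1]; cv2.imwrite('pics/w5c.png',cv2.resize(a,None,fx=1.5,fy=1.5))
E
```

```text
3.6 [0.52931412 0.01883864 0.11342025] [-0.16549502 -0.03783141 -0.83023026  0.2763977   0.08598457 -0.16217817] [-7.40283391 -4.32730548  4.87516072] [-0.63767679  1.14115771 -0.3706166 ] 0.017004335491347982
```

View pics/w5c.png

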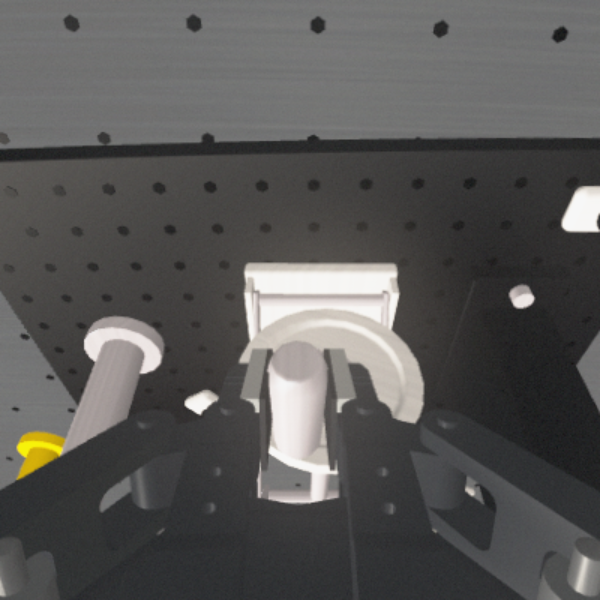

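```bash
python3 - <<'E'
from h import *
crank(.42,np.array([.7,1.0,1.3,1.6,1.9,2.2,2.2]),29)
E
```

```text
-7.1 3.8 2.1 0 0 0 10; -13.0 9.5 5.3 0 0 0 10; -16.7 16.6 9.2 0 0 0 10; -17.8 24.2 13.4 0 0 0 10; -16.2 31.8 17.6 0 0 0 10; -12.0 38.7 21.4 0 0 0 10; -12.0 38.7 21.4 0 0 0 10
```

Request:
jog_arm --targets "-7.1 3.8 2.1 0 0 0 10; -13.0 9.5 5.3 0 0 0 10; -16.7 16.6 9.2 0 0 0 10; -17.8 24.2 13.4 0 0 0 10; -16.2 31.8 17.6 0 0 0 10; -12.0 38.7 21.4 0 0 0 10; -12.0 38.7 21.4 0 0 0 10"

```text
t: 4.23
ee_pos: [0.5294, 0.0085, 0.0677]
ee_rot: [-0.355, 0.603, 0.616, -0.362]
wrist_force: [-2.0, -1.3, -2.0]
grip_width: 0.0171
```

```bash
python3 - <<'E'
from h import *
s=r.observe();print(s['t'],s['ee_pos'],s['joints'],s['wrist_force'],s['torque'],s['grip_width'])
c=cap('wrist','w6'); a=c['image'][:,120:520,::-1]; cv2.imwrite('pics/w6c.png',cv2.resize(a,None,fx=1.5,fy=1.5))
E
```

```text
4.2333 [0.52941309 0.00852705 0.06773441] [-0.19518621  0.04144327 -0.89782469  0.13379902  0.10359758 -0.18933999] [-1.98888738 -1.26023566 -2.00251431] [-0.08497629  0.86246243 -0.04718311] 0.017095040728517294
```

View pics/w6c.png

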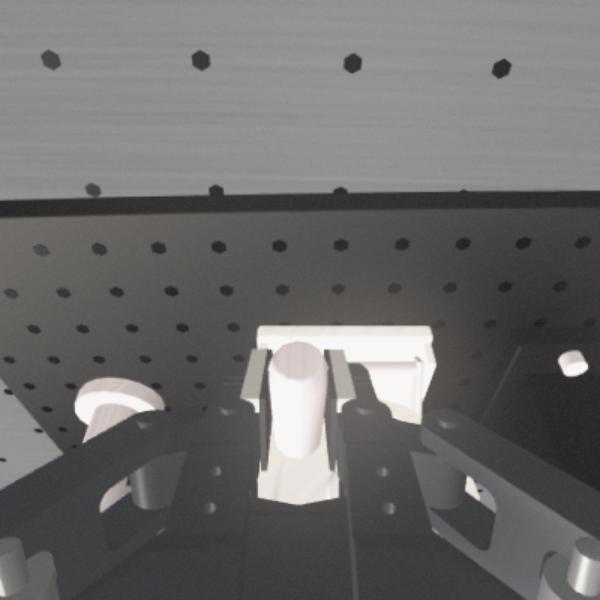

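```bash
python3 - <<'E'
from h import *
crank(2.2,np.array([2.5,2.8,3.1,3.4,3.7,4.0,4.3,4.6,4.9,4.9]),29)
E
```

```text
6.3 5.5 3.0 0 0 0 10; 14.2 9.0 5.0 0 0 0 10; 23.0 10.4 5.8 0 0 0 10; 31.9 9.4 5.2 0 0 0 10; 40.1 6.2 3.4 0 0 0 10; 47.0 1.0 0.5 0 0 0 10; 51.7 -5.8 -3.2 0 0 0 10; 54.1 -13.5 -7.5 0 0 0 10; 53.7 -21.5 -11.9 0 0 0 10; 53.7 -21.5 -11.9 0 0 0 10
```

Request:
jog_arm --targets "6.3 5.5 3.0 0 0 0 10; 14.2 9.0 5.0 0 0 0 10; 23.0 10.4 5.8 0 0 0 10; 31.9 9.4 5.2 0 0 0 10; 40.1 6.2 3.4 0 0 0 10; 47.0 1.0 0.5 0 0 0 10; 51.7 -5.8 -3.2 0 0 0 10; 54.1 -13.5 -7.5 0 0 0 10; 53.7 -21.5 -11.9 0 0 0 10; 53.7 -21.5 -11.9 0 0 0 10"

```text
t: 5.12
ee_pos: [0.5286, 0.0608, 0.0948]
ee_rot: [-0.353, 0.605, 0.615, -0.363]
wrist_force: [-4.4, -4.5, -0.5]
grip_width: 0.0171
```

```bash
python3 - <<'E'
from h import *
s=r.observe();print(s['t'],s['ee_pos'],s['joints'],s['wrist_force'],s['torque'],s['grip_width'])
c=cap('wrist','w7'); a=c['image'][:,120:520,::-1]; cv2.imwrite('pics/w7c.png',cv2.resize(a,None,fx=1.5,fy=1.5))
E
```

```text
5.1167 [0.5286334  0.06081822 0.09481214] [-0.05456476 -0.00174096 -0.85505898  0.20934438  0.03184466 -0.06586727] [-4.40058404 -4.52529085 -0.49131578] [-0.7201885   1.20947387 -0.45087674] 0.01707423382541002
```

View pics/w7c.png

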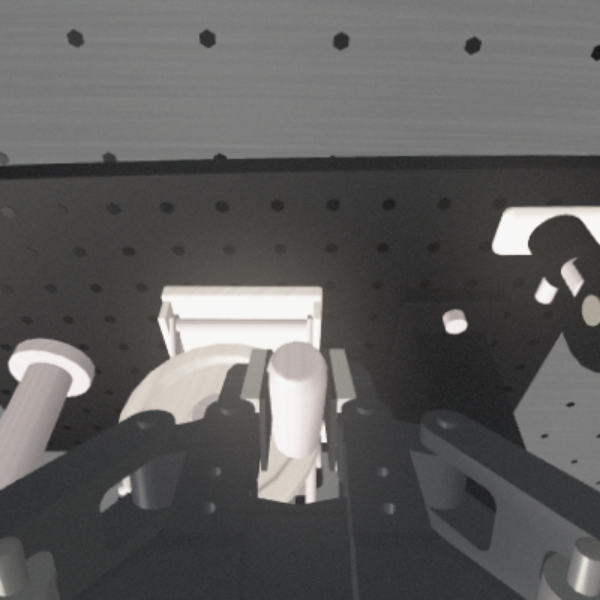

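```bash
python3 - <<'E'
from h import *
crank(4.9,np.array([5.2,5.5,5.8,6.1,6.4,6.7,7.0,7.3,7.3]),29)
c=cap('scene','s1');c=cap('side','d1')
E
```

```text
-3.0 -7.5 -4.2 0 0 0 10; -8.3 -14.0 -7.7 0 0 0 10; -15.5 -18.7 -10.4 0 0 0 10; -24.0 -21.4 -11.9 0 0 0 10; -33.0 -21.8 -12.1 0 0 0 10; -41.6 -19.8 -11.0 0 0 0 10; -49.2 -15.8 -8.7 0 0 0 10; -55.0 -9.9 -5.5 0 0 0 10; -55.0 -9.9 -5.5 0 0 0 10
```

Request:
jog_arm --targets "-3.0 -7.5 -4.2 0 0 0 10; -8.3 -14.0 -7.7 0 0 0 10; -15.5 -18.7 -10.4 0 0 0 10; -24.0 -21.4 -11.9 0 0 0 10; -33.0 -21.8 -12.1 0 0 0 10; -41.6 -19.8 -11.0 0 0 0 10; -49.2 -15.8 -8.7 0 0 0 10; -55.0 -9.9 -5.5 0 0 0 10; -55.0 -9.9 -5.5 0 0 0 10"

```text
t: 6.02
ee_pos: [0.5296, 0.0052, 0.1046]
ee_rot: [-0.354, 0.605, 0.615, -0.362]
wrist_force: [-6.7, -2.9, -0.5]
grip_width: 0.0175
```

```bash
python3 - <<'E'
from h import *
s=r.observe();print(s['t'],s['ee_pos'],s['wrist_force'],s['torque'],s['grip_width'])
c=cap('scene','s2');d=cap('side','d2')
b=np.vstack([cv2.resize(d['image'][140:240,270:400,::-1],None,fx=3,fy=3,interpolation=cv2.INTER_CUBIC),cv2.resize(c['image'][140:240,270:400,::-1],None,fx=3,fy=3,interpolation=cv2.INTER_CUBIC)])
cv2.imwrite('pics/b2.png',b)
E
```

```text
6.0167 [0.52961285 0.00523361 0.10458368] [-6.68672934 -2.86771612 -0.49785195] [-0.52945143  1.5310922  -0.26992527] 0.01750571782825345
```

View pics/b2.png

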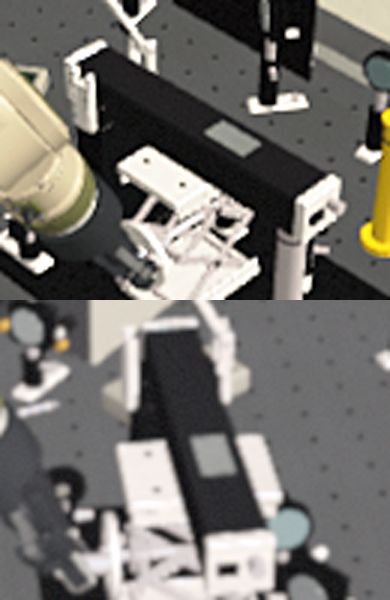

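```bash
cat >> h.py <<'E'
def shift(a,b,box):
    x0,x1,y0,y1=box
    g=lambda n:cv2.cvtColor(load(n)['image'],cv2.COLOR_RGB2GRAY).astype(np.float32)
    A=g(a)[y0:y1,x0:x1];B=g(b)
    m=6; Bc=B[y0-m:y1+m,x0-m:x1+m]
    M=np.float32([[1,0,m],[0,1,m]])
    cc,M=cv2.findTransformECC(A,Bc,M,cv2.MOTION_TRANSLATION,(3,200,1e-6),None,3)
    return M[:,2]-m
ST=(332,364,204,240);DT=(364,388,194,222)
def tail(a,b): print(b,'scene',np.round(shift('s'+a if a!='0' else 'scene0','s'+b,ST),3),'side',np.round(shift('d'+a if a!='0' else 'side0','d'+b,DT),3))
E
python3 - <<'E'
from h import *
for b in '12': tail('0',b)
S=load('scene0');D=load('side0')
p=np.array([.634,-.135,.21])
for c in (S,D): print(proj(c,p+[0,0,.0024])-proj(c,p))
E
```

```text
1 scene [ 0.027 -0.073] side [ 0.016 -0.017]
2 scene [ 0.054 -0.071] side [ 0.016 -0.023]
[ 0.05314312 -0.84082779]
[ 0.06610129 -0.65758234]
```

```bash
python3 - <<'E'
from h import *
crank(7.33,np.array([7.6,7.9,8.2,8.5,8.8,8.8]),29)
E
```

```text
-3.1 6.4 3.6 0 0 0 10; -4.0 14.1 7.8 0 0 0 10; -2.2 21.7 12.0 0 0 0 10; 2.0 28.4 15.8 0 0 0 10; 8.4 33.8 18.7 0 0 0 10; 8.4 33.8 18.7 0 0 0 10
```

Request:
jog_arm --targets "-3.1 6.4 3.6 0 0 0 10; -4.0 14.1 7.8 0 0 0 10; -2.2 21.7 12.0 0 0 0 10; 2.0 28.4 15.8 0 0 0 10; 8.4 33.8 18.7 0 0 0 10; 8.4 33.8 18.7 0 0 0 10"

```text
t: 6.62
ee_pos: [0.5293, 0.0152, 0.0653]
ee_rot: [-0.354, 0.604, 0.615, -0.362]
wrist_force: [-2.7, -3.5, -5.5]
grip_width: 0.017
```

```bash
python3 - <<'E'
from h import *
s=r.observe();print(s['t'],s['ee_pos'],s['wrist_force'],s['joints'][2],s['grip_width'])
c=cap('scene','s3');d=cap('side','d3'); tail('0','3')
crank(8.8,np.array([9.1,9.4,9.7,10,10.3]),29)
E
```

```text
6.6167 [0.5293071  0.01518435 0.06534434] [-2.73113697 -3.46338298 -5.53599821] -0.9020676012011081 0.0170101321063602
3 scene [ 0.01 -0.18] side [ 0.024 -0.112]
8.0 3.5 1.9 0 0 0 10; 16.8 4.7 2.6 0 0 0 10; 25.7 3.6 2.0 0 0 0 10; 33.9 0.2 0.1 0 0 0 10; 40.6 -5.1 -2.8 0 0 0 10
```

Request:
jog_arm --targets "8.0 3.5 1.9 0 0 0 10; 16.8 4.7 2.6 0 0 0 10; 16.8 4.7 2.6 0 0 0 10; 16.8 4.7 2.6 0 0 0 10"

```text
t: 7.05
ee_pos: [0.5291, 0.033, 0.0609]
ee_rot: [-0.354, 0.603, 0.616, -0.362]
wrist_force: [-5.0, -0.1, -3.3]
grip_width: 0.0167
```

```bash
python3 - <<'E'
from h import *
s=r.observe();print(s['t'],s['ee_pos'],s['wrist_force'],s['joints'][2],s['grip_width'])
c=cap('scene','s4');d=cap('side','d4'); tail('0','4')
crank(9.4,np.array([9.7,10,10.3,10.3]),29)
E
```

```text
7.05 [0.52910958 0.03297021 0.0608893 ] [-5.04091981 -0.11436515 -3.30060002] -0.908388670667704 0.016664178324931587
4 scene [ 0.022 -0.308] side [ 0.055 -0.271]
8.9 -1.1 -0.6 0 0 0 10; 17.1 -4.5 -2.5 0 0 0 10; 23.8 -9.8 -5.4 0 0 0 10; 23.8 -9.8 -5.4 0 0 0 10
```

Request:
jog_arm --targets "8.9 -1.1 -0.6 0 0 0 10; 17.1 -4.5 -2.5 0 0 0 10; 21.8 -7.8 -4.3 0 0 0 10; 21.8 -7.8 -4.3 0 0 0 10; 21.8 -7.8 -4.3 0 0 0 10"

```text
t: 7.57
ee_pos: [0.5289, 0.0537, 0.0707]
ee_rot: [-0.354, 0.604, 0.616, -0.362]
wrist_force: [-10.4, -2.5, 3.7]
grip_width: 0.0168
```

```bash
python3 - <<'E'
from h import *
s=r.observe();print(s['t'],s['ee_pos'],s['wrist_force'],s['joints'][2],s['grip_width'])
c=cap('scene','s5');d=cap('side','d5'); tail('0','5')
E
```

```text
7.5667 [0.52890985 0.05371226 0.07066601] [-10.41710763  -2.48894469   3.70977332] -0.8927451610610584 0.016820199721761315
5 scene [ 0.022 -0.512] side [ 0.037 -0.471]
```

```bash
python3 - <<'E'
from h import *
def z(n,b): x0,x1,y0,y1=b; return cv2.resize(load(n)['image'][y0:y1,x0:x1,::-1],None,fx=8,fy=8,interpolation=cv2.INTER_NEAREST)
b=(325,370,195,245); d=(355,395,185,235)
o=np.hstack([z('scene0',b),z('s5',b)]); cv2.imwrite('pics/t5s.png',o)
o=np.hstack([z('side0',d),z('d5',d)]); cv2.imwrite('pics/t5d.png',o)
for bx in [(336,360,212,234),(338,360,216,226),(336,362,208,222)]:
    print('scene',bx,[np.round(shift('scene0','s'+k,bx),2).tolist() for k in '12345'])
for bx in [(368,386,196,216),(366,384,198,212),(362,386,190,206)]:
    print('side',bx,[np.round(shift('side0','d'+k,bx),2).tolist() for k in '12345'])
E
```

```text
scene (336, 360, 212, 234) [[0.07000000029802322, -0.019999999552965164], [0.10999999940395355, -0.05000000074505806], [0.07999999821186066, -0.12999999523162842], [0.10000000149011612, -0.3100000023841858], [0.05999999865889549, -0.5799999833106995]]
scene (338, 360, 216, 226) [[0.23000000417232513, -0.07999999821186066], [0.23000000417232513, -0.07999999821186066], [0.20000000298023224, -0.17000000178813934], [0.20000000298023224, -0.3400000035762787], [0.17000000178813934, -0.6100000143051147]]
scene (336, 362, 208, 222) [[0.05999999865889549, -0.11999999731779099], [0.07999999821186066, -0.17000000178813934], [0.09000000357627869, -0.30000001192092896], [0.09000000357627869, -0.47999998927116394], [-0.029999999329447746, -0.699999988079071]]
side (368, 386, 196, 216) [[0.09000000357627869, -0.07999999821186066], [0.07999999821186066, -0.09000000357627869], [0.07999999821186066, -0.1599999964237213], [0.14000000059604645, -0.3700000047683716], [0.12999999523162842, -0.550000011920929]]
side (366, 384, 198, 212) [[-0.1899999976158142, 0.10000000149011612], [-0.1899999976158142, 0.09000000357627869], [-0.18000000715255737, 0.009999999776482582], [-0.15000000596046448, -0.20999999344348907], [-0.14000000059604645, -0.3700000047683716]]
side (362, 386, 190, 206) [[-0.03999999910593033, 0.009999999776482582], [-0.07000000029802322, 0.019999999552965164], [-0.07999999821186066, -0.09000000357627869], [0.009999999776482582, -0.28999999165534973], [0.009999999776482582, -0.47999998927116394]]
```

View pics/t5s.png

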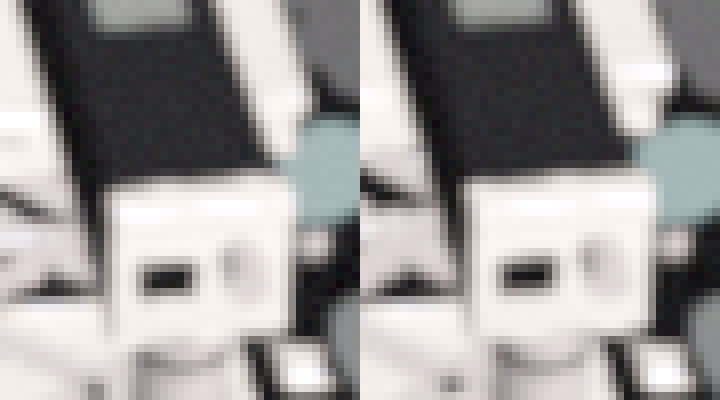

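View pics/t5d.png

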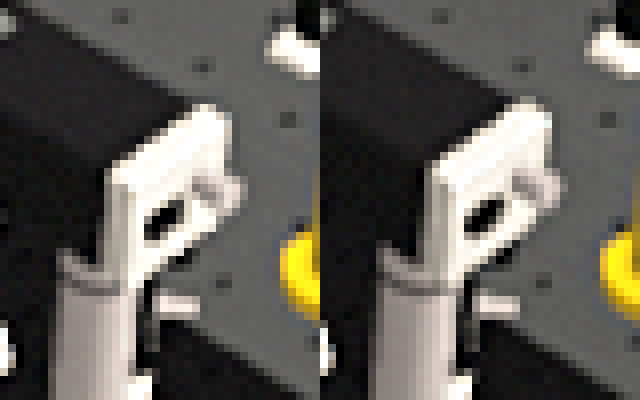

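```bash
python3 - <<'E'
from h import *
for bx in [(306,346,184,210),(308,330,184,204)]:
    print('side',bx,[np.round(shift('side0','d'+k,bx),2).tolist() for k in '12345'])
for bx in [(344,362,180,205),(345,361,185,200)]: print('scene plat far',[np.round(shift('scene0','s'+k,bx),2).tolist() for k in '12345'])
D=load('side0'); 
p=np.array([.57,.06,.18]); print(proj(D,p+[0,0,.001])-proj(D,p))
# head label (grey square), for mid motion
for bx in [(337,352,178,200)]: print('label s',[np.round(shift('scene0','s'+k,bx),2).tolist() for k in '12345'])
for bx in [(333,362,174,196)]: print('label d',[np.round(shift('side0','d'+k,bx),2).tolist() for k in '12345'])
S=load('scene0'); p=np.array([.63,.03,.237]); print(proj(S,p+[0,0,.001])-proj(S,p),proj(D,p+[0,0,.001])-proj(D,p))
E
```

```text
side (306, 346, 184, 210) [[-0.6299999952316284, -0.800000011920929], [-0.8899999856948853, -1.1399999856948853], [-0.9800000190734863, -1.3600000143051147], [-0.9900000095367432, -1.5], [-1.0199999809265137, -1.690000057220459]]
side (308, 330, 184, 204) [[-0.5699999928474426, -0.9399999976158142], [-0.8500000238418579, -1.3899999856948853], [-0.9399999976158142, -1.6200000047683716], [-0.949999988079071, -1.7899999618530273], [-1.0099999904632568, -1.9700000286102295]]
scene plat far [[-0.25999999046325684, -1.100000023841858], [-0.3400000035762787, -1.600000023841858], [-0.3799999952316284, -1.7400000095367432], [-0.3499999940395355, -1.940000057220459], [-0.3400000035762787, -2.2699999809265137]]
scene plat far [[-0.3199999928474426, -1.2599999904632568], [-0.4399999976158142, -1.8799999952316284], [-0.4699999988079071, -2.0399999618530273], [-0.4699999988079071, -2.2799999713897705], [-0.46000000834465027, -2.6600000858306885]]
[-0.00901435 -0.26045168]
label s [[-0.3799999952316284, -0.3100000023841858], [-0.4399999976158142, -0.36000001430511475], [-0.47999998927116394, -0.4300000071525574], [-0.4699999988079071, -0.6499999761581421], [-0.4300000071525574, -0.8600000143051147]]
label d [[-0.05000000074505806, 0.029999999329447746], [-0.05999999865889549, 0.05999999865889549], [-0.09000000357627869, -0.029999999329447746], [-0.029999999329447746, -0.10999999940395355], [-0.05999999865889549, -0.25]]
[ 0.01377349 -0.34309916] [ 0.00260945 -0.27590366]
```

Request:
jog_arm --targets "0 0 0 0 0 0 45; 0 0 0 0 0 0 45; 0 0 0 0 0 0 45; 0 -30 0 0 0 0 45; 0 -65 0 0 0 0 45; 0 -100 0 0 0 0 45; 0 -140 0 0 0 0 60; 0 -180 0 0 0 0 60"

```text
t: 8.33
ee_pos: [0.4414, 0.0527, 0.2298]
ee_rot: [-0.353, 0.604, 0.617, -0.361]
wrist_force: [1.9, 0.5, 0.1]
grip_width: 0.0598
```

```bash
python3 - <<'E'
from h import *
s=r.observe();print(s['t'],s['ee_pos'],s['wrist_force'],s['joints'],s['grip_width'])
c=cap('scene','s6');d=cap('side','d6'); tail('0','6')
k=np.array([.607,.141,.342]); R=axes(20,2,1)
print(rel(k-.08*R[:,1],R))
E
```

```text
8.3333 [0.4414276  0.05272469 0.22984407] [1.87128129 0.50321239 0.05776047] [-0.10356787 -0.35598312 -0.74805591  0.66919674  0.06025697 -0.1093647 ] 0.059840937258672525
6 scene [ 0.02  -0.526] side [ 0.043 -0.475]
(array([  84.2,  -88.5, -209.7]), array([ 0.175, -0.011, -0.008]))
```

Request:
jog_arm --targets "40 -70 -100 0.175 -0.011 -0.008 60; 84 -88 -210 0.175 -0.011 -0.008 60; 84 -88 -210 0.175 -0.011 -0.008 60; 84 -88 -210 0.175 -0.011 -0.008 60; 84 -88 -210 0.175 -0.011 -0.008 60; 84 -88 -210 0.175 -0.011 -0.008 60; 84 -88 -210 0.175 -0.011 -0.008 60; 84 -88 -210 0.175 -0.011 -0.008 60"

```text
t: 9.1
ee_pos: [0.5832, 0.1408, 0.408]
ee_rot: [-0.402, 0.566, 0.588, -0.415]
wrist_force: [-0.2, -0.3, -0.5]
grip_width: 0.0599
```

```bash
python3 - <<'E'
from h import *
s=r.observe();print(s['t'],s['ee_pos'],s['wrist_force'],s['joints'],s['grip_width'])
c=cap('wrist','w8'); print(proj(c,[.607,.141,.342]),proj(c,[.664,.141,.244])); cv2.imwrite('pics/w8z.png',cv2.resize(c['image'][:,:,::-1],None,fx=1.25,fy=1.25))
E
```

```text
9.1 [0.58321832 0.14075354 0.40797443] [-0.18089219 -0.32621284 -0.54653874] [ 0.11542433  0.08230822  0.12651901  1.27651808 -0.02449025  0.07620561] 0.05987929444589091
[315.91620796 209.16180475] [314.71260185 195.95841045]
```

View pics/w8z.png

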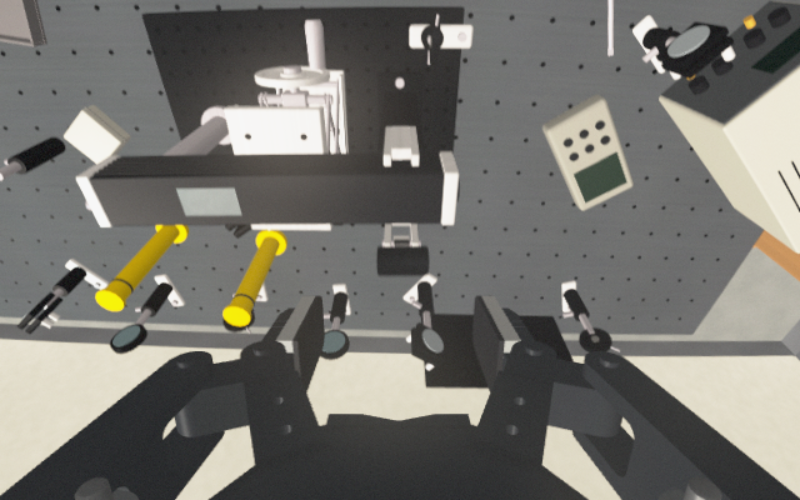

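```bash
python3 - <<'E'
from h import *
c=load('w8');S=load('scene0');D=load('side0')
z=lambda x,y:(230+x/3,110+y/3)
g=c['image'][195:228,295:350].astype(int).sum(2); cv2.imwrite('pics/k.png',cv2.resize(c['image'][180:240,280:370,::-1],None,fx=6,fy=6,interpolation=cv2.INTER_NEAREST))
print(tri((S,z(281,29)),(D,z(217,73)),(c,(321.8,209.2))))
E
```

```text
(array([0.60882116, 0.1447479 , 0.33957387]), [np.float64(0.0010092693605370936), np.float64(0.0013733824569832514), np.float64(0.0007233469093657612)])
```

View pics/k.png

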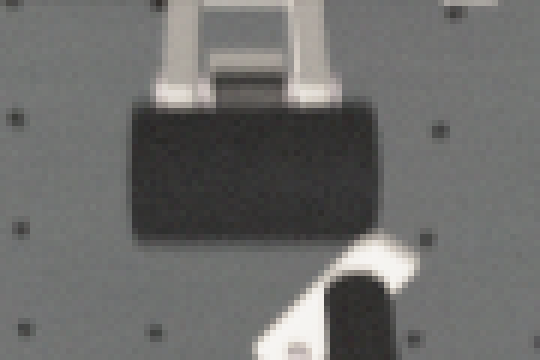

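```bash
python3 - <<'E'
from h import *
s=r.observe();print(s['ee_pos'])
k=np.array([.6085,.145,.340]); R=axes(20,2,1)
print(rel(k+.019*R[:,1],R))
E
```

```text
[0.58121699 0.14007668 0.40606298]
(array([ 3.8, 90.4, -4.4]), array([-0.014, -0.001,  0.002]))
```

Request:
jog_arm --targets "4 35 -4 -0.014 0 0 60; 4 65 -4 -0.014 0 0 60; 4 90 -4 -0.014 0 0 60; 4 90 -4 -0.014 0 0 60; 4 90 -4 -0.014 0 0 60" --squeeze 20

```text
t: 9.57
ee_pos: [0.6112, 0.1442, 0.3201]
ee_rot: [-0.401, 0.568, 0.588, -0.413]
wrist_force: [-0.6, 0.7, 0.6]
grip_width: 0.06
```

```bash
python3 - <<'E'
from h import *
s=r.observe();print(s['t'],s['ee_pos'],s['wrist_force'],s['qvel'],s['grip_width'])
k=np.array([.6085,.145,.340]); R=axes(20,2,1)
print(rel(k+.019*R[:,1],R))
c=cap('wrist','w9'); cv2.imwrite('pics/w9z.png',cv2.resize(c['image'][100:400,150:490,::-1],None,fx=1.8,fy=1.8))
E
```

```text
9.5667 [0.61121983 0.14420917 0.32006762] [-0.62052111  0.70091207  0.57645972] [ 0.00432613 -0.03000424  0.07899622  0.01643801 -0.00251364  0.00160369] 0.06002191904479482
(array([ 0.9, -0.7, -4.3]), array([-0.005, -0.002,  0.001]))
```

View pics/w9z.png

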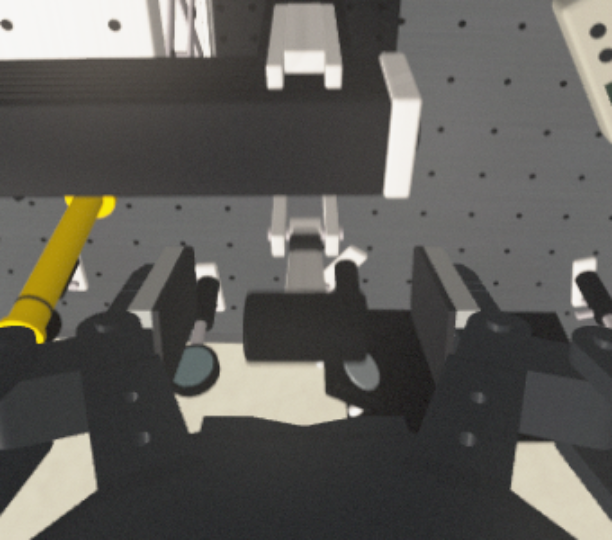

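Request:
jog_arm --targets "1 0 -4 0 0 0 20; 1 0 -4 0 0 0 20; 1 0 -4 0 0 0 20; 1 0 -4 0 0 0 20; 1 0 -4 0 0 0 20; 1 0 -4 0 0 0 20" --squeeze 20

```text
t: 10.12
ee_pos: [0.6181, 0.1449, 0.3272]
ee_rot: [-0.397, 0.571, 0.589, -0.411]
wrist_force: [-2.3, -5.1, 5.2]
grip_width: 0.0296
```

```bash
python3 - <<'E'
from h import *
s=r.observe();print(s['t'],s['ee_pos'],s['wrist_force'],s['qvel'],s['grip_width'])
c=cap('wrist','w10'); cv2.imwrite('pics/w10z.png',cv2.resize(c['image'][100:400,150:490,::-1],None,fx=1.8,fy=1.8))
E
```

```text
10.1167 [0.61807185 0.14492496 0.32723054] [-2.25679307 -5.06462665  5.19082167] [0.00119597 0.00046932 0.00023265 0.00127723 0.00132776 0.00134128] 0.029618901195329228
```

View pics/w10z.png

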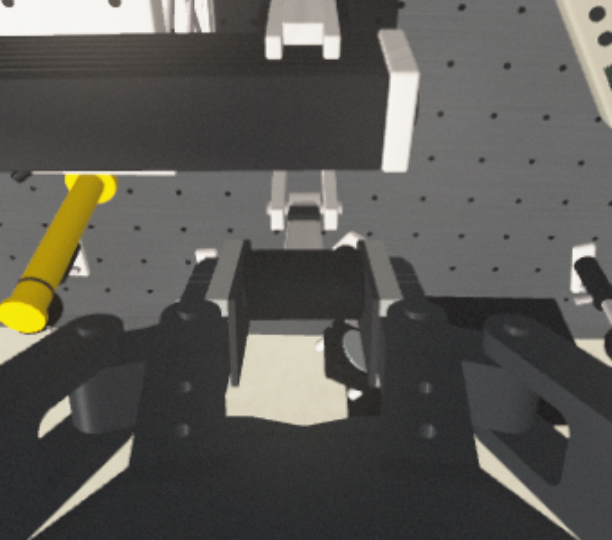

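```bash
python3 - <<'E'
from h import *
R=Rq(r.observe()['ee_rot']).as_matrix(); print(R)
bx=np.array([np.cos(.035),np.sin(.035),0]); a0=1.047
f=lambda a:112*(-(np.cos(a)-np.cos(a0))*bx+np.array([0,0,np.sin(a)-np.sin(a0)]))
print('; '.join('%.1f %.1f %.1f 0 0 0 20'%tuple(R.T@f(a)) for a in [.95,.85,.75,.65,.55,.45,.35,.25,.15,.05,-.02]))
E
```

```text
[[-3.24465150e-02  3.46450855e-01 -9.37506815e-01]
 [ 9.99473440e-01  1.10048011e-02 -3.05243724e-02]
 [-2.58118877e-04 -9.38003571e-01 -3.46625496e-01]]
-0.0 2.4 10.6 0 0 0 20; -0.0 5.8 21.2 0 0 0 20; -0.1 10.4 31.5 0 0 0 20; -0.1 15.9 41.2 0 0 0 20; -0.1 22.4 50.3 0 0 0 20; -0.1 29.7 58.8 0 0 0 20; -0.1 37.9 66.4 0 0 0 20; -0.1 46.8 73.3 0 0 0 20; -0.1 56.3 79.1 0 0 0 20; -0.1 66.4 84.1 0 0 0 20; -0.1 73.7 86.9 0 0 0 20
```

Request:
jog_arm --targets "0 2.4 10.6 0 0 0 20; 0 5.8 21.2 0 0 0 20; 0 10.4 31.5 0 0 0 20; 0 15.9 41.2 0 0 0 20; 0 22.4 50.3 0 0 0 20; 0 29.7 58.8 0 0 0 20; 0 37.9 66.4 0 0 0 20; 0 46.8 73.3 0 0 0 20; 0 46.8 73.3 0 0 0 20"

```text
t: 10.92
ee_pos: [0.5637, 0.1428, 0.2547]
ee_rot: [-0.399, 0.57, 0.588, -0.412]
wrist_force: [-0.8, -6.3, 0.0]
grip_width: 0.0294
```

```bash
python3 - <<'E'
from h import *
s=r.observe();print(s['t'],s['ee_pos'],s['wrist_force'],s['joints'],s['grip_width'])
c=cap('wrist','w11'); cv2.imwrite('pics/w11z.png',cv2.resize(c['image'][100:400,150:490,::-1],None,fx=1.8,fy=1.8))
E
```

```text
10.9167 [0.56369755 0.14282244 0.2547114 ] [-0.8240829  -6.31203913  0.03662732] [ 0.12778289  0.04286283 -0.29271996  0.88739902 -0.03390737  0.08961014] 0.029423785351382348
```

View pics/w11z.png

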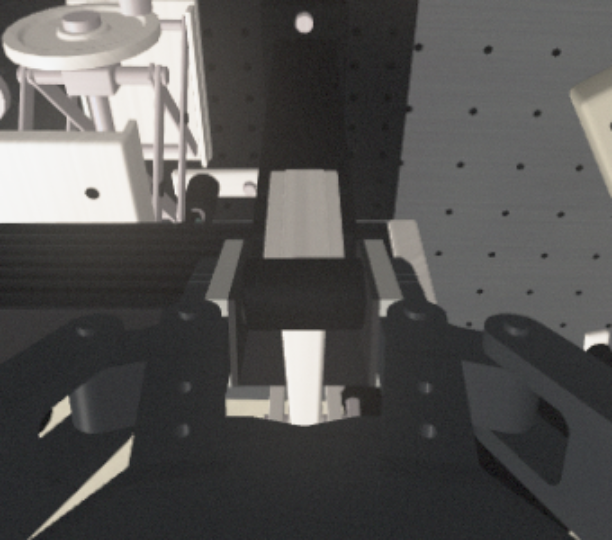

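Request:
jog_arm --targets "0 9.5 5.8 0 0 0 20; 0 19.6 10.8 0 0 0 20; 0 27 13.6 0 0 0 20; 0 29 14.3 0 0 0 20; 0 29 14.3 0 0 0 20; 0 29 14.3 0 0 0 20"

```text
t: 11.47
ee_pos: [0.5611, 0.1427, 0.226]
ee_rot: [-0.398, 0.571, 0.589, -0.411]
wrist_force: [-8.5, -7.2, 11.4]
grip_width: 0.0295
```

```bash
python3 - <<'E'
from h import *
s=r.observe();print(s['t'],s['ee_pos'],s['wrist_force'],s['joints'],s['grip_width'])
c=cap('wrist','w12'); d=cap('side','d7');cap('scene','s7')
cv2.imwrite('pics/w12z.png',np.hstack([cv2.resize(c['image'][100:400,150:490,::-1],None,fx=1.2,fy=1.2),cv2.resize(d['image'][120:240,250:400,::-1],None,fx=2.5,fy=3)[:360]]))
tail('0','7')
E
```

```text
11.4667 [0.56107128 0.14273931 0.22601607] [-8.4669548  -7.24689661 11.41619028] [ 0.12862822  0.04897834 -0.35886896  0.81203631 -0.03468599  0.09028143] 0.029500312015323105
7 scene [ 0.027 -0.524] side [ 0.053 -0.483]
```

View pics/w12z.png

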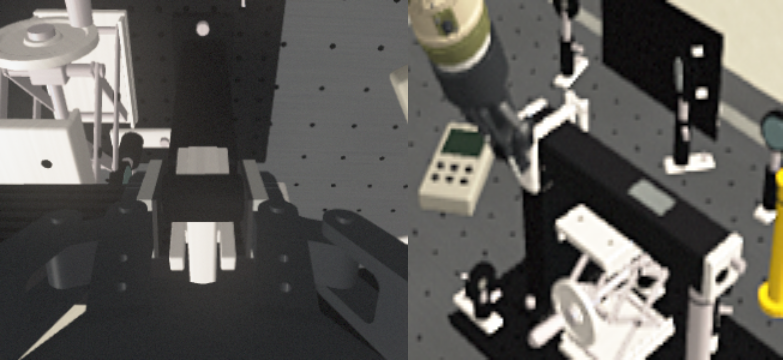

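Request:
jog_arm --targets "0 3 1 0 0 0 20; 0 3 1 0 0 0 20; 0 3 1 0 0 0 55; 0 3 1 0 0 0 55; 0 3 1 0 0 0 55; 0 0 0 0 0 0 55; 0 -35 0 0 0 0 55; 0 -70 0 0 0 0 55; 0 -105 0 0 0 0 55; 0 -105 0 0 0 0 55"

```text
t: 12.45
ee_pos: [0.5266, 0.1436, 0.3297]
ee_rot: [-0.396, 0.571, 0.592, -0.408]
wrist_force: [1.3, 0.6, 1.3]
grip_width: 0.0551
```

```bash
python3 - <<'E'
from h import *
s=r.observe();print(s['t'],s['ee_pos'],s['wrist_force'],s['joints'],s['grip_width'])
c=cap('wrist','w13'); d=cap('side','d8');cap('scene','s8')
cv2.imwrite('pics/w13z.png',np.hstack([cv2.resize(c['image'][100:400,150:490,::-1],None,fx=1.2,fy=1.2),cv2.resize(d['image'][120:240,250:400,::-1],None,fx=2.5,fy=3)[:360]]))
tail('0','8')
# expected closed-bar projection
b=np.array([1,.035,0]); h=np.array([.664,.145,.244])
for a in (0,.06,.12): print(a,proj(c,h+.112*(-np.cos(a)*b+np.array([0,0,np.sin(a)]))))
E
```

```text
12.45 [0.52656755 0.14363193 0.32972192] [1.27394457 0.6401969  1.30038066] [ 0.13784847 -0.05105265 -0.20729726  1.05587923 -0.03360873  0.09758854] 0.055078396688328944
8 scene [ 0.007 -0.516] side [ 0.051 -0.481]
0 [312.40037626 193.34151986]
0.06 [312.2859693 198.603586 ]
0.12 [312.17284168 204.50524   ]
```

View pics/w13z.png

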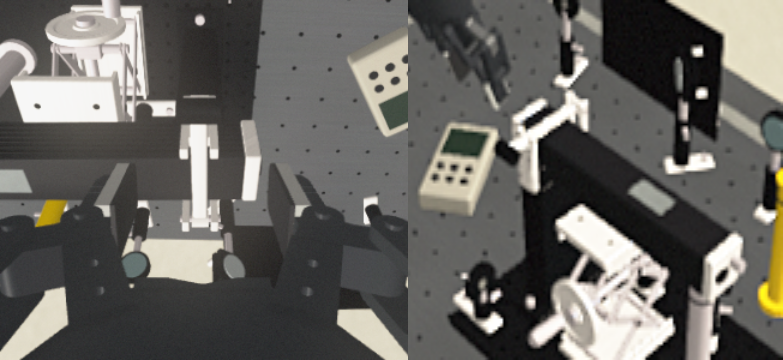

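```bash
python3 - <<'E'
from h import *
b=np.array([1,.035,0]); h=np.array([.664,.145,.244])
d=load('d8');s=load('s8');w=load('w13')
P=lambda a:h+.112*(-np.cos(a)*b+np.array([0,0,np.sin(a)]))
for a in (0,.06,.12): print(a,proj(d,P(a)),proj(s,P(a)))
q=lambda i,x0,y0,k,W,H:cv2.resize(i['image'][y0:y0+H,x0:x0+W,::-1],None,fx=k,fy=k,interpolation=cv2.INTER_CUBIC)
cv2.imwrite('pics/kn.png',np.hstack([q(d,270,150,8,45,45),q(w,295,170,8,45,45)]))
E
```

```text
0 [289.23958806 170.17536192] [301.60589896 154.74994341]
0.06 [289.14720561 168.28812   ] [301.66125148 152.49583997]
0.12 [289.15959046 166.3357661 ] [301.87406319 150.22547559]
```

View pics/kn.png

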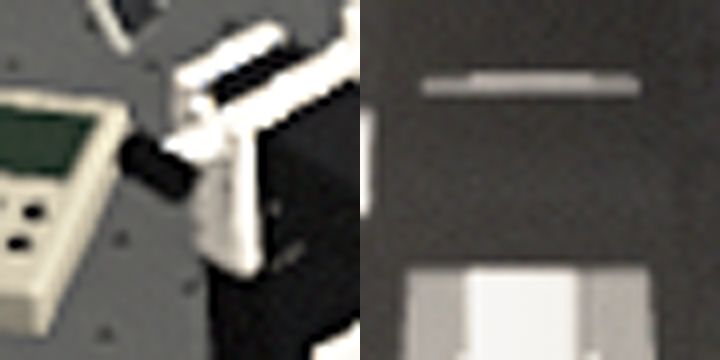

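```bash
python3 - <<'E'
from h import *
for n,p in [('w1',(289/1.25,219/1.25)),('w5',(120+124/1.5,346/1.5)),('w4',(120+79/1.5,348/1.5)),('w7',(120+52/1.5,368/1.5)),('w3',(120+75/1.5,309/1.5))]: print(n,plane(load(n),p,.023))
D=load('d8')
# tray corners, side and scene: outer rim
E
```

```text
w1 [ 0.62711305 -0.08987639  0.023     ]
w5 [ 0.62939839 -0.09033344  0.023     ]
w4 [ 0.62880812 -0.08901169  0.023     ]
w7 [ 0.62877783 -0.08846458  0.023     ]
w3 [ 0.62671993 -0.08862056  0.023     ]
```

```bash
python3 - <<'E'
from h import *
W=load('w1')
for p in [(178,112),(640,104)]: print(plane(W,(p[0]/1.25,p[1]/1.25),.013))
W=load('w8')
for p in [(145,14),(463,9)]: print(plane(W,(p[0]/1.25,p[1]/1.25),.013))
S=load('scene0');D=load('side0')
for P in [(.6285,-.0895,.023),(.633,-.103,.023)]: print(proj(S,P),proj(D,P))
E
```

```text
[ 0.49885264 -0.15211078  0.013     ]
[0.483271   0.21009881 0.013     ]
[ 0.50438628 -0.15860846  0.013     ]
[0.49074949 0.21423555 0.013     ]
[341.61410819 278.16846088] [361.28685906 251.21222642]
[344.25740779 281.93892619] [365.55421681 252.87196293]
```

```bash
python3 - <<'E'
from h import *
R=axes(45,0,1); print(rel([.54,-.097,.28],R))
p=np.array([.631,-.097,.08]); print(rel(p-(.11-.019)*R[:,1],R))
E
```

```text
(array([-240.6,   41.2,    7.9]), array([-0.435,  0.028,  0.02 ]))
(array([-241.7,  177.8,   29.4]), array([-0.435,  0.028,  0.02 ]))
```

Request:
jog_arm --targets "-240 41 8 -0.435 0.028 0.02 80; -240 41 8 -0.435 0.028 0.02 80; -240 41 8 -0.435 0.028 0.02 80; -240 41 8 -0.435 0.028 0.02 80; -240 41 8 -0.435 0.028 0.02 80; -240 41 8 -0.435 0.028 0.02 80; -241 110 18 -0.435 0.028 0.02 80; -241 145 24 -0.435 0.028 0.02 80; -241 178 29 -0.435 0.028 0.02 80; -241 178 29 -0.435 0.028 0.02 80"

```text
t: 13.43
ee_pos: [0.5621, -0.0951, 0.135]
ee_rot: [-0.277, 0.652, 0.652, -0.273]
wrist_force: [-1.2, -0.6, -1.1]
grip_width: 0.0802
```

```bash
python3 - <<'E'
from h import *
s=r.observe();print(s['t'],s['ee_pos'],s['wrist_force'],s['joints'],s['qvel'],s['grip_width'])
c=cap('wrist','w14'); cv2.imwrite('pics/w14z.png',cv2.resize(c['image'][:,:,::-1],None,fx=1.25,fy=1.25))
E
```

```text
13.4333 [ 0.56214504 -0.09512958  0.13496886] [-1.22116439 -0.63387888 -1.08102713] [-0.48619444 -0.04786777 -0.97663588 -0.06849008  0.33453556 -0.35643756] [ 0.05579332  0.33406638 -0.15700818 -0.49495028 -0.01623191  0.02573051] 0.08023416480247969
```

View pics/w14z.png

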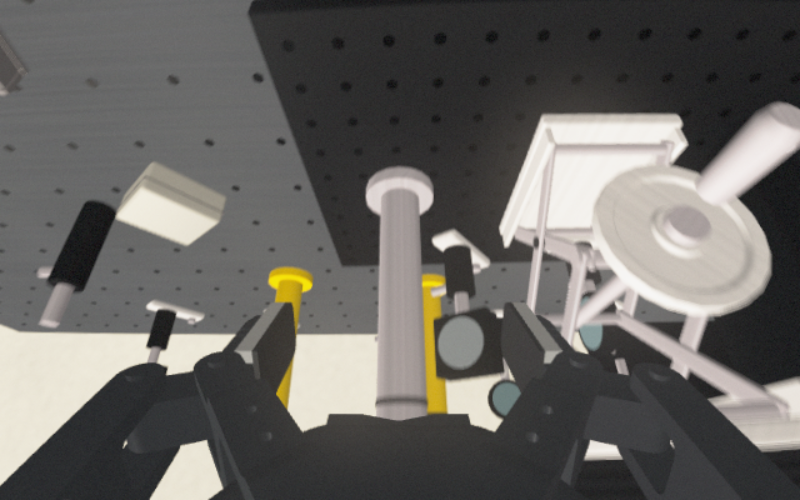

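```bash
python3 - <<'E'
from h import *
c=load('w14'); print(plane(c,(399/1.25,188/1.25),.023)); s=r.observe(); print(s['ee_pos'],s['qvel'])
W=c['s']; R=Rq(W['ee_rot']).as_matrix(); print(R)
# shaft width 28mm: at image row
o,v=ray(c,(380/1.25,260/1.25)); o2,v2=ray(c,(423/1.25,260/1.25)); ang=np.arccos(v@v2); d=.014/np.sin(ang/2); m=v+v2; m/=np.linalg.norm(m); print('axis pt',o+m*d)
R=axes(45,0,1)
p=np.array([.631,-.097,.08]); print(rel(p+.019*R[:,1],R))
E
```

```text
[ 0.62086722 -0.09278707  0.023     ]
[ 0.56173952 -0.0945259   0.13389148] [ 0.00938346 -0.08022554  0.06658859  0.14012054  0.01208896 -0.00909596]
[[ 0.00233758  0.69809479 -0.71600154]
 [ 0.99998129  0.00241535  0.00561966]
 [ 0.00565245 -0.71600128 -0.69807608]]
axis pt [ 0.63085962 -0.09147699  0.07449431]
(array([ -2.8, 105.9, -12.5]), array([-0.015, -0.006,  0.004]))
```

Request:
jog_arm --targets "0 30 -12 -0.015 0 0 80; 1 65 -12 -0.015 0 0 80; 1 95 -12 -0.015 0 0 80; 1 106 -12 -0.015 0 0 80; 1 106 -12 -0.015 0 0 80; 1 106 -12 -0.015 0 0 80"

```text
t: 13.98
ee_pos: [0.6494, -0.0949, 0.0762]
ee_rot: [-0.267, 0.654, 0.655, -0.267]
wrist_force: [0.5, -0.7, -0.3]
grip_width: 0.0802
```

```bash
python3 - <<'E'
from h import *
s=r.observe();print(s['t'],s['ee_pos'],s['wrist_force'],s['joints'],s['qvel'],s['grip_width'])
c=cap('wrist','w15'); cv2.imwrite('pics/w15z.png',cv2.resize(c['image'][:,:,::-1],None,fx=1.25,fy=1.25))
R=axes(45,0,1)
p=np.array([.631,-.0935,.08]); print(rel(p+.019*R[:,1],R))
E
```

```text
13.9833 [ 0.64944969 -0.09490714  0.07618708] [ 0.53210029 -0.67711801 -0.26784903] [-0.39632456  0.23457287 -0.90678613 -0.32650138  0.28067544 -0.28434397] [-0.00727    -0.04345487 -0.00745564  0.00602181  0.00067757  0.00019781] 0.08019179071601173
(array([ 1.6,  3.8, 11.2]), array([ 0.013, -0.   ,  0.   ]))
```

View pics/w15z.png

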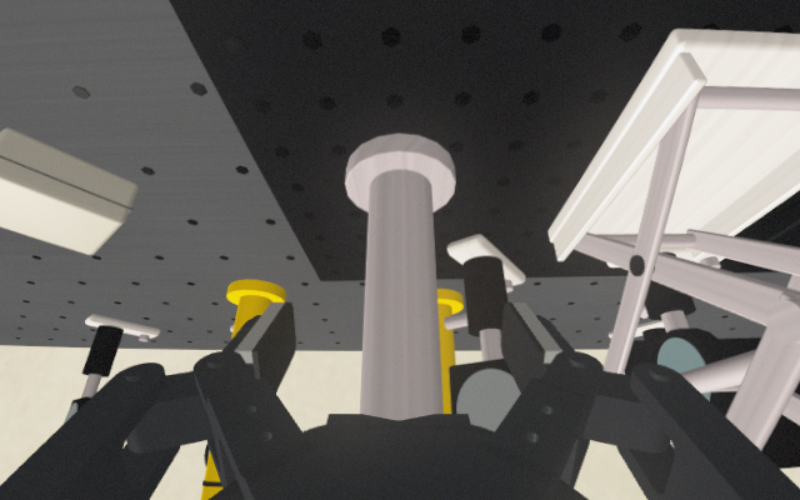

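Request:
jog_arm --targets "1 1 6 0.01 0 0 80; 1 1 6 0.01 0 0 80; 1 1 6 0.01 0 0 20; 1 1 6 0.01 0 0 20; 1 1 6 0.01 0 0 20; 1 1 6 0.01 0 0 20; 1 1 6 0.01 0 0 20; 1 1 6 0.01 0 0 20; 1 1 6 0.01 0 0 20" --squeeze 60

```text
t: 14.78
ee_pos: [0.6471, -0.0944, 0.0733]
ee_rot: [-0.269, 0.654, 0.654, -0.269]
wrist_force: [-3.1, 1.8, 5.1]
grip_width: 0.0267
```

```bash
python3 - <<'E'
from h import *
s=r.observe();print(s['t'],s['ee_pos'],s['wrist_force'],s['joints'],s['qvel'],s['grip_width'],s['torque'])
c=cap('wrist','w16'); cv2.imwrite('pics/w16z.png',cv2.resize(c['image'][:,:,::-1],None,fx=1.25,fy=1.25))
d=cap('side','d9');s=cap('scene','s9');tail('0','9')
q=lambda i,x0,y0,k,W,H:cv2.resize(i['image'][y0:y0+H,x0:x0+W,::-1],None,fx=k,fy=k,interpolation=cv2.INTER_CUBIC)
cv2.imwrite('pics/p9.png',np.hstack([q(d,320,180,5,80,90),q(s,310,200,5,80,90)]))
print(Rq(r.observe()['ee_rot']).as_matrix())
E
```

```text
14.7833 [ 0.64714778 -0.0944004   0.07333465] [-3.13931938  1.77317514  5.05312263] [-0.39557656  0.23607303 -0.90947606 -0.32537244  0.27757406 -0.28617305] [-8.33094683e-05 -1.18800679e-03  1.40807252e-03 -2.33133657e-04
  2.47523482e-03 -9.61909323e-04] 0.0267322863559828 [0.21090357 0.35398036 0.162551  ]
9 scene [ 0.086 -0.609] side [ 0.052 -0.486]
[[-3.94598367e-04  7.10945013e-01 -7.03247491e-01]
 [ 9.99999874e-01  6.26028080e-05 -4.97820707e-04]
 [-3.09897882e-04 -7.03247598e-01 -7.10944948e-01]]
```

View pics/w16z.png

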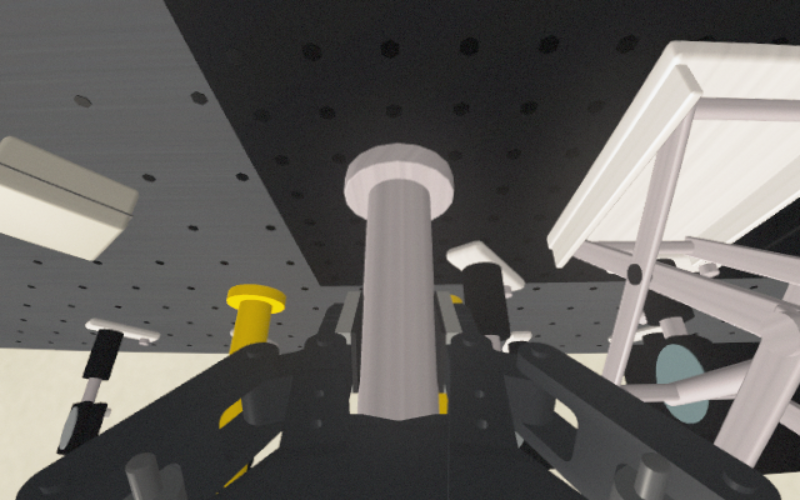

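View pics/p9.png

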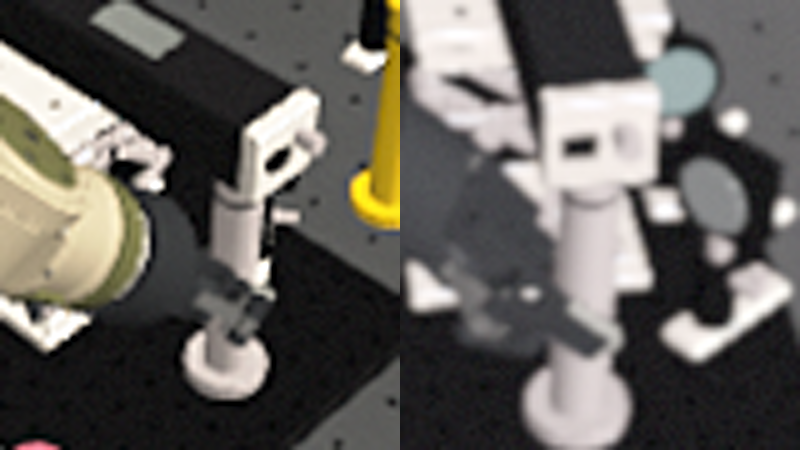

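Request:
jog_arm --targets "0 -0.5 -0.5 0 0 0 20; -4 -0.5 -0.5 0 0 0 20; -10 -0.5 -0.5 0 0 0 20; -16 -0.5 -0.5 0 0 0 20; -22 -0.5 -0.5 0 0 0 20; -22 -0.5 -0.5 0 0 0 20"

```text
t: 15.43
ee_pos: [0.6468, -0.1184, 0.0733]
ee_rot: [-0.269, 0.655, 0.653, -0.269]
wrist_force: [0.4, 0.6, 1.7]
grip_width: 0.0265
```

```bash
python3 - <<'E'
from h import *
s=r.observe();print(s['t'],s['ee_pos'],s['wrist_force'],s['joints'],s['grip_width'],s['torque'])
d=cap('side','d10');s=cap('scene','s10');tail('0','10')
q=lambda i,x0,y0,k,W,H:cv2.resize(i['image'][y0:y0+H,x0:x0+W,::-1],None,fx=k,fy=k,interpolation=cv2.INTER_CUBIC)
cv2.imwrite('pics/p10.png',np.hstack([q(d,320,180,5,80,90),q(s,310,200,5,80,90)]))
E
```

```text
15.4333 [ 0.64684973 -0.11841066  0.07333056] [0.43929025 0.56612862 1.73329568] [-0.44387161  0.24266484 -0.89289685 -0.30399028  0.3074399  -0.32208085] 0.026518484594842674 [-0.1101628   0.48234685 -0.04813602]
10 scene [ 0.033 -0.473] side [ 0.228 -0.438]
```

View pics/p10.png

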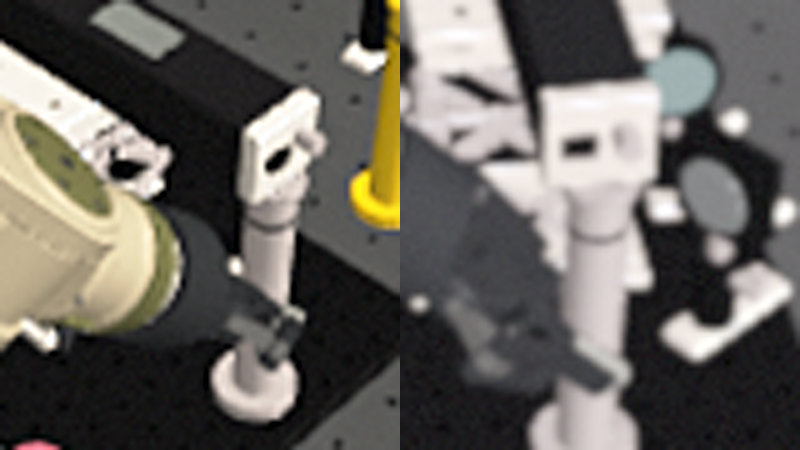

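Request:
jog_arm --targets "-8 0 0 0 0 0 20; -16 0 0 0 0 0 20; -24 0 0 0 0 0 20; -32 0 0 0 0 0 20; -40 -0.3 -0.3 0 0 0 20; -48 -0.5 -0.5 0 0 0 20; -56 -0.7 -0.7 0 0 0 20; -64 -1 -1 0 0 0 20; -64 -1 -1 0 0 0 20; -64 -1 -1 0 0 0 20"

```text
t: 16.37
ee_pos: [0.6464, -0.1815, 0.0744]
ee_rot: [-0.27, 0.654, 0.653, -0.269]
wrist_force: [-0.1, -0.9, -2.9]
grip_width: 0.0262
```

```bash
python3 - <<'E'
from h import *
s=r.observe();print(s['t'],s['ee_pos'],s['wrist_force'],s['joints'],s['grip_width'],s['torque'])
d=cap('side','d11');s=cap('scene','s11')
q=lambda i,x0,y0,k,W,H:cv2.resize(i['image'][y0:y0+H,x0:x0+W,::-1],None,fx=k,fy=k,interpolation=cv2.INTER_CUBIC)
cv2.imwrite('pics/p11.png',np.hstack([q(d,310,180,4,100,120),q(s,300,200,4,100,120)]))
for bx in [(333,362,174,196)]: print('label d',[np.round(shift('side0','d'+k,bx),2).tolist() for k in ['5','8','9','10','11']])
for bx in [(337,352,178,200)]: print('label s',[np.round(shift('scene0','s'+k,bx),2).tolist() for k in ['5','8','9','10','11']])
tail('0','11')
E
```

```text
16.3667 [ 0.64639153 -0.18145001  0.07439293] [-0.08669904 -0.8934365  -2.94388316] [-0.56692022  0.26792806 -0.83395251 -0.23564154  0.38978244 -0.42040398] 0.026219998078630895 [-0.0658653   0.96595124  0.0219365 ]
label d [[-0.05999999865889549, -0.25], [-0.03999999910593033, -0.23000000417232513], [-0.05000000074505806, -0.25], [-0.05000000074505806, -0.2199999988079071], [-0.03999999910593033, -0.25]]
label s [[-0.4300000071525574, -0.8600000143051147], [-0.4399999976158142, -0.8500000238418579], [-0.4399999976158142, -0.8700000047683716], [-0.44999998807907104, -0.8700000047683716], [-0.4399999976158142, -0.8500000238418579]]
11 scene [ 0.027 -0.49 ] side [ 0.138 -0.568]
```

View pics/p11.png

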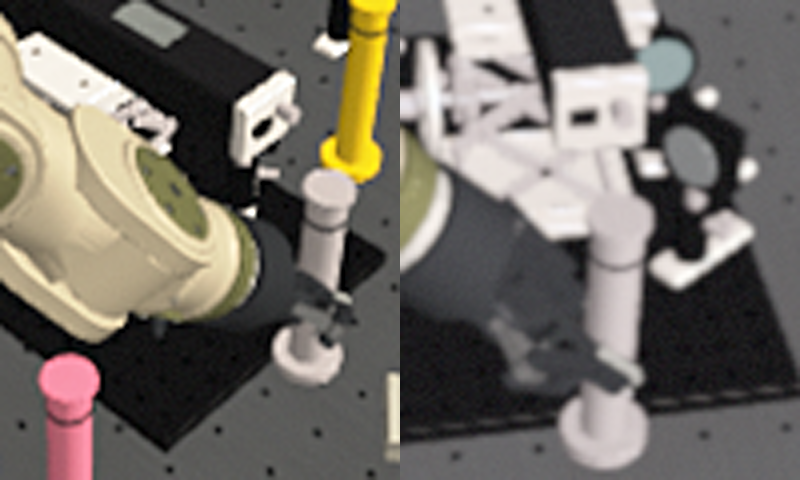

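```bash
python3 - <<'E'
from h import *
s=r.observe(); R0=Rq(s['ee_rot']).as_matrix(); p=np.array(s['ee_pos'])
lean=np.degrees(np.arccos(-R0[2,1])); print(lean,p, 'roll',R0[2,0])
print(rel(p+[0,0,.11],R0))
R1=Ro.from_euler('z',-25,degrees=True).as_matrix()@R0
t=np.array([.4625,-.381,.185]); print(rel((p+[0,0,.11])*.5+t*.5,Ro.from_euler('z',-12.5,degrees=True).as_matrix()@R0)); print(rel(t,R1))
E
```

```text
45.180278477290024 [ 0.64626232 -0.18038474  0.07428078] roll 0.00028796633343125544
(array([  0. , -77.5, -78. ]), array([0., 0., 0.]))
(array([-100.3, -143. ,  -13.6]), array([-0.   ,  0.154,  0.155]))
(array([-200.7, -208.4,   50.9]), array([-0.   ,  0.308,  0.31 ]))
```

Request:
jog_arm --targets "0 -7 -7 0 0 0 20; 0 -22 -22 0 0 0 20; 0 -40 -40 0 0 0 20; 0 -58 -58 0 0 0 20; 0 -72 -72 0 0 0 20; 0 -77.5 -78 0 0 0 20; 0 -77.5 -78 0 0 0 20" --squeeze 70

```text
t: 17.05
ee_pos: [0.648, -0.1808, 0.1881]
ee_rot: [-0.267, 0.655, 0.654, -0.269]
wrist_force: [1.4, 0.2, -3.2]
grip_width: 0.0262
```

```bash
python3 - <<'E'
from h import *
s=r.observe(); R0=Rq(s['ee_rot']).as_matrix(); p=np.array(s['ee_pos']); print(s['t'],p,s['wrist_force'],s['joints'],s['grip_width'])
c=cap('wrist','w17'); cv2.imwrite('pics/w17z.png',cv2.resize(c['image'][:,:,::-1],None,fx=1.25,fy=1.25))
for k in (.1,.25,.4,.55,.7,.85,.95,1):
    Rk=Ro.from_euler('z',-25*k,degrees=True).as_matrix()@R0
    a,b=rel(p*(1-k)+np.array([.4625,-.381,.185])*k,Rk); print(*a,*b,20,end='; ')
E
```

```text
17.05 [ 0.6480326  -0.18082821  0.18807963] [ 1.38473202  0.18062359 -3.18468441] [-0.56489204  0.07492408 -0.69531891  0.08984384  0.39014174 -0.42032887] 0.026227128067880634
-20.5 -13.9 10.8 -0.003 0.029 0.032 20; -50.5 -33.4 30.7 -0.003 0.075 0.079 20; -80.5 -52.8 50.6 -0.003 0.121 0.125 20; -110.6 -72.3 70.6 -0.003 0.167 0.172 20; -140.6 -91.7 90.5 -0.002 0.213 0.219 20; -170.6 -111.1 110.4 -0.002 0.259 0.265 20; -190.6 -124.1 123.7 -0.002 0.29 0.296 20; -200.6 -130.6 130.3 -0.002 0.305 0.312 20;
```

View pics/w17z.png

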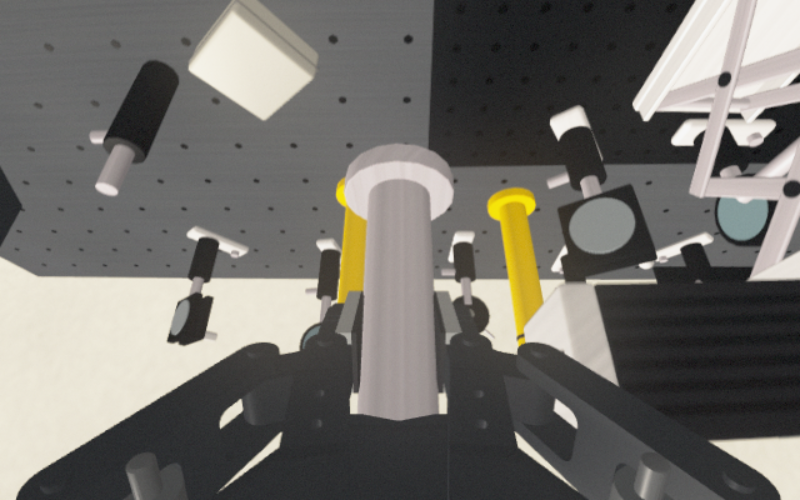

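Request:
jog_arm --targets "-10 -7 5 0 0.015 0.016 20; -30 -20 17 0 0.045 0.047 20; -55 -36 34 0 0.082 0.086 20; -80 -53 51 0 0.121 0.125 20; -110 -72 70 0 0.167 0.172 20; -140 -92 90 0 0.213 0.219 20; -165 -107 107 0 0.25 0.257 20; -185 -121 120 0 0.28 0.288 20; -197 -128 128 0 0.3 0.306 20; -200 -130 130 0 0.305 0.312 20"

```text
t: 17.93
ee_pos: [0.4599, -0.3814, 0.1813]
ee_rot: [-0.322, 0.781, 0.494, -0.205]
wrist_force: [-0.2, -0.2, -3.3]
grip_width: 0.0261
```

Request:
jog_arm --targets "0 0 0 0 0 0 20; 0 0 0 0 0 0 20; 0 0 0 0 0 0 20"

```text
t: 18.18
ee_pos: [0.4629, -0.3794, 0.1831]
ee_rot: [-0.321, 0.78, 0.497, -0.206]
wrist_force: [-0.4, 0.2, -3.2]
grip_width: 0.0261
```

```bash
python3 - <<'E'
from h import *
s=r.observe(); R0=Rq(s['ee_rot']).as_matrix(); p=np.array(s['ee_pos']); print(s['t'],p,s['wrist_force'],s['joints'],s['grip_width'])
lean=np.degrees(np.arccos(-R0[2,1])); print(lean,'roll',R0[2,0])
c=cap('wrist','w18'); d=cap('side','d12'); e=cap('scene','s12')
cv2.imwrite('pics/w18z.png',np.vstack([cv2.resize(c['image'][:,:,::-1],(480,300)),cv2.resize(d['image'][:,:,::-1],(480,300))]))
print(rel(p+[0,0,-.1],R0))
E
```

```text
18.1833 [ 0.46290582 -0.37941899  0.18305687] [-0.40177672  0.23733172 -3.20382436] [-1.02345451 -0.06386359 -0.84372877  0.09279206  0.40332965 -0.44057593] 0.026142754916148744
45.20501453701821 roll -0.00217930340202227
(array([ 0.3, 70.6, 71.9]), array([ 0.001,  0.001, -0.   ]))
```

View pics/w18z.png

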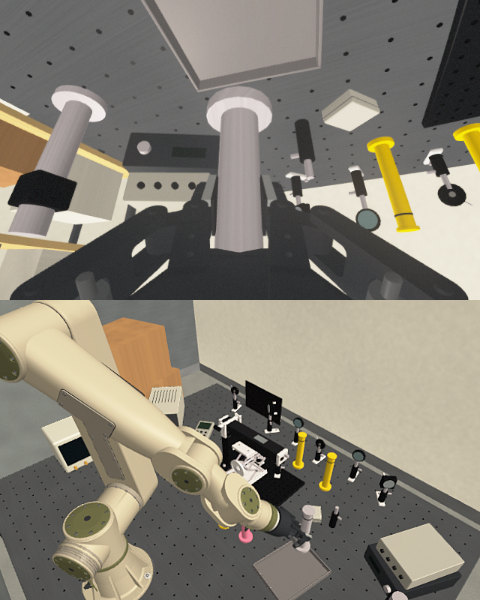

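```bash
python3 - <<'E'
from h import *
c=load('w18')
for p in [(200,88),(322,62),(157,0)]: print(plane(c,(p[0]/.75,p[1]/.75),.022))
s=r.observe(); R=Rq(s['ee_rot']).as_matrix(); print('pillar', np.array(s['ee_pos'])-.0138*np.array([np.cos(np.radians(-25)),np.sin(np.radians(-25)),0]))
q=lambda i,x0,y0,k,W,H:cv2.resize(i['image'][y0:y0+H,x0:x0+W,::-1],None,fx=k,fy=k,interpolation=cv2.INTER_CUBIC)
cv2.imwrite('pics/t12.png',np.hstack([q(load('d12'),320,260,4,130,140)]))
E
```

```text
[ 0.50688423 -0.45631155  0.022     ]
[ 0.52953105 -0.30374345  0.022     ]
[ 0.39469451 -0.42940342  0.022     ]
pillar [ 0.450783   -0.3738017   0.18378848]
```

View pics/t12.png

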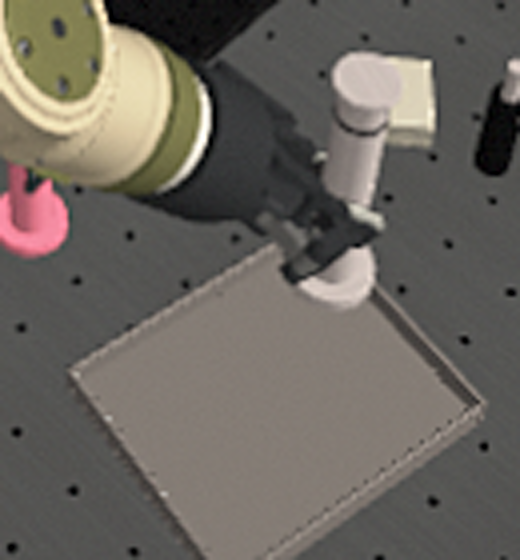

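Request:
jog_arm --targets "0 8 8 0 0 0 20; 0 22 22.4 0 0 0 20; 0 38 38.7 0 0 0 20; 0 54 55 0 0 0 20; 0 66 67.2 0 0 0 20; 0 74 75.4 0 0 0 20; 0 78 79.5 0 0 0 20; 0 78 79.5 0 0 0 20; 0 78 79.5 0 0 0 20"

```text
t: 19.08
ee_pos: [0.4626, -0.3805, 0.0729]
ee_rot: [-0.32, 0.78, 0.497, -0.206]
wrist_force: [0.3, -0.3, -2.7]
grip_width: 0.0262
```

```bash
python3 - <<'E'
from h import *
s=r.observe(); R0=Rq(s['ee_rot']).as_matrix(); p=np.array(s['ee_pos']); print(s['t'],p,s['wrist_force'],s['joints'],s['grip_width'])
lean=np.degrees(np.arccos(-R0[2,1])); print(lean,'roll',R0[2,0],s['qvel'])
d=cap('side','d13')
q=lambda i,x0,y0,k,W,H:cv2.resize(i['image'][y0:y0+H,x0:x0+W,::-1],None,fx=k,fy=k,interpolation=cv2.INTER_CUBIC)
cv2.imwrite('pics/t13.png',np.hstack([q(d,320,260,4,130,140)]))
E
```

```text
19.0833 [ 0.46258144 -0.38053813  0.07287402] [ 0.296164   -0.2525365  -2.66139789] [-1.02542262  0.16077214 -0.99999846 -0.28936377  0.40424803 -0.44186309] 0.026217977044622927
45.28698303157176 roll -0.0032032795346623733 [-0.00333411 -0.02249995  0.01542468  0.00045587  0.00305093  0.00033382]
```

View pics/t13.png

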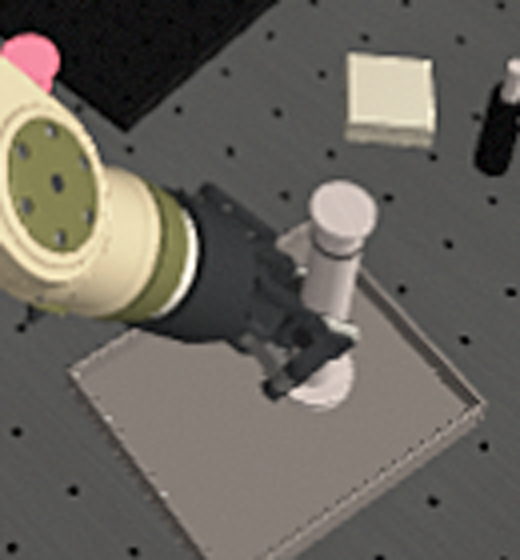

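Request:
jog_arm --targets "0 2 2 0 0 0 20; 0 3.5 3.5 0 0 0 20; 0 4.5 4.6 0 0 0 20; 0 4.9 5 0 0 0 20; 0 4.9 5 0 0 0 20; 0 4.9 5 0 0 0 20"

```text
t: 19.63
ee_pos: [0.4621, -0.3806, 0.0657]
ee_rot: [-0.32, 0.78, 0.496, -0.206]
wrist_force: [0.0, -0.2, -2.6]
grip_width: 0.0259
```

Still carrying the weight, so I'll lower it a little further.

Request:
jog_arm --targets "0 0.5 0.5 0 0 0 20; 0 1 1 0 0 0 20; 0 1.4 1.4 0 0 0 20; 0 1.4 1.4 0 0 0 20"

```text
t: 19.97
ee_pos: [0.4625, -0.381, 0.0643]
ee_rot: [-0.319, 0.781, 0.497, -0.206]
wrist_force: [-0.3, 0.4, -0.4]
grip_width: 0.0259
```

Request:
jog_arm --targets "0 0.5 0.5 0 0 0 20; 0 0.5 0.5 0 0 0 20; 0 0.5 0.5 0 0 0 20"

```text
t: 20.22
ee_pos: [0.4629, -0.3813, 0.0643]
ee_rot: [-0.319, 0.781, 0.497, -0.205]
wrist_force: [-1.4, 1.9, 4.5]
grip_width: 0.0261
```

```bash
python3 - <<'E'
from h import *
s=r.observe(); R0=Rq(s['ee_rot']).as_matrix(); p=np.array(s['ee_pos']); print(s['t'],p,s['wrist_force'],s['joints'],s['grip_width'],s['torque'])
print(R0)
d=cap('side','d14');e=cap('scene','s14')
q=lambda i,x0,y0,k,W,H:cv2.resize(i['image'][y0:y0+H,x0:x0+W,::-1],None,fx=k,fy=k,interpolation=cv2.INTER_CUBIC)
cv2.imwrite('pics/t14.png',np.hstack([q(d,330,290,4,100,110),q(e,210,290,4,100,110)]))
E
```

```text
20.2167 [ 0.46288946 -0.38125603  0.06433273] [-1.38532113  1.94827749  4.49968146] [-1.02612334  0.18476659 -1.01077947 -0.32688864  0.4052901  -0.44194733] 0.026131328169230514 [0.37564711 0.28331702 0.16744404]
[[ 0.42203199  0.64476191 -0.63731552]
 [ 0.90657153 -0.30335023  0.29343944]
 [-0.00413124 -0.70161294 -0.71254629]]
```

View pics/t14.png

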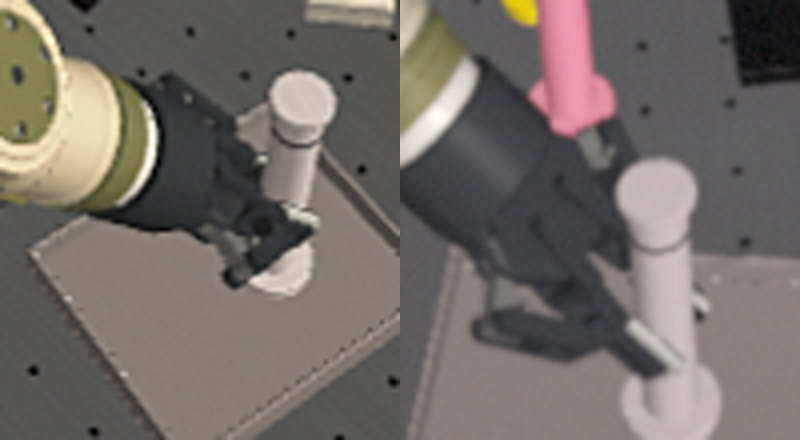

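Request:
jog_arm --targets "0 0 0 0 0 0 35; 0 0 0 0 0 0 50; 0 0 0 0 0 0 65; 0 0 0 0 0 0 65; 0 0 0 0 0 0 65; 0 -20 0 0 0 0 65; 0 -50 0 0 0 0 65; 0 -85 0 0 0 0 65; 0 -120 0 0 0 0 65; 0 -120 0 0 0 0 65"

```text
t: 21.15
ee_pos: [0.3835, -0.3438, 0.1518]
ee_rot: [-0.318, 0.782, 0.496, -0.206]
wrist_force: [0.2, 0.1, -0.2]
grip_width: 0.0653
```

```bash
python3 - <<'E'
from h import *
s=r.observe(); print(s['t'],s['ee_pos'],s['wrist_force'],s['joints'],s['grip_width'])
w=cap('wrist','w19');d=cap('side','d15');e=cap('scene','s15'); tail('0','15')
cv2.imwrite('pics/f15.png',np.vstack([d['image'][:,:,::-1][100:400],e['image'][:,:,::-1][100:400]]))
cv2.imwrite('pics/w19z.png',w['image'][:,:,::-1])
for bx in [(333,362,174,196)]: print('label d',[np.round(shift('side0','d'+k,bx),2).tolist() for k in ['5','15']])
for bx in [(337,352,178,200)]: print('label s',[np.round(shift('scene0','s'+k,bx),2).tolist() for k in ['5','15']])
E
```

```text
21.15 [ 0.38353336 -0.34375019  0.15176271] [ 0.23218564  0.0624835  -0.17134466] [-1.18035733 -0.18062252 -1.02429201  0.08079262  0.49968301 -0.57512764] 0.06525907050502472
15 scene [ 0.579 -0.498] side [ 0.527 -0.782]
label d [[-0.05999999865889549, -0.25], [0.07000000029802322, -0.28999999165534973]]
label s [[-0.4300000071525574, -0.8600000143051147], [-0.1599999964237213, -0.8999999761581421]]
```

View pics/f15.png

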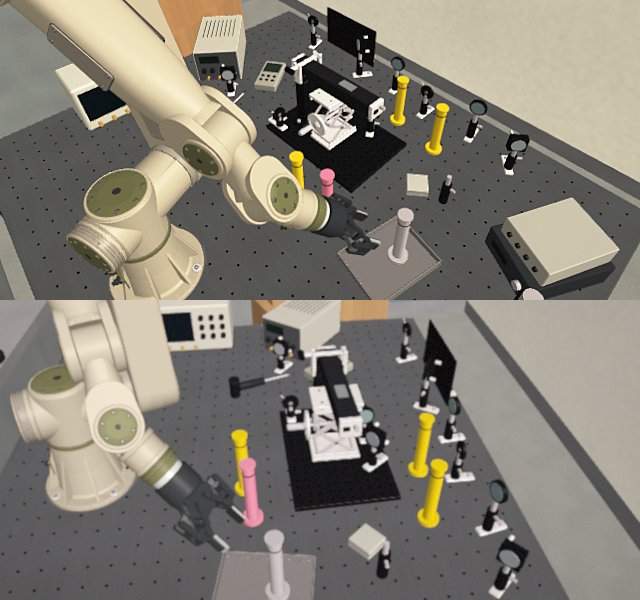

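View pics/w19z.png

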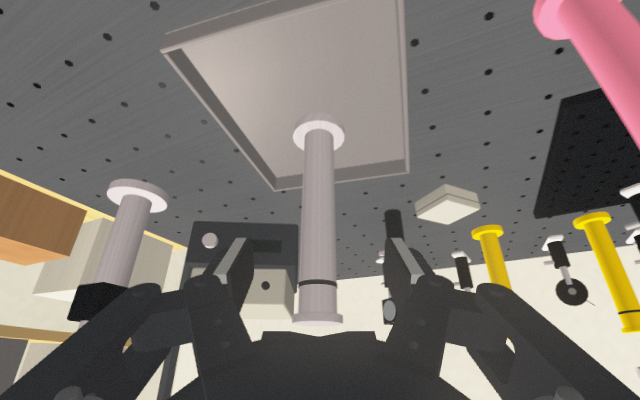

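```bash
python3 - <<'E'
from h import *
for k in ('11','12','14','15'): tail('0',k)
for bx in [(336,360,210,228)]: print('cap s',[np.round(shift('scene0','s'+k,bx),2).tolist() for k in ['8','11','12','14','15']])
for bx in [(368,386,190,212)]: print('cap d',[np.round(shift('side0','d'+k,bx),2).tolist() for k in ['8','11','12','14','15']])
q=lambda i,x0,y0,k,W,H:cv2.resize(load(i)['image'][y0:y0+H,x0:x0+W,::-1],None,fx=k,fy=k,interpolation=cv2.INTER_CUBIC)
cv2.imwrite('pics/h15.png',np.vstack([np.hstack([q('scene0',300,130,4,90,72),q('s15',300,130,4,90,72)]),np.hstack([q('side0',290,150,4,90,75),q('d15',300-10,150,4,90,75)])]))
cv2.imwrite('pics/h15b.png',np.vstack([np.hstack([q('scene0',320,190,6,55,50),q('s15',320,190,6,55,50)]),np.hstack([q('side0',350,185,6,55,45),q('d15',350,185,6,55,45)])]))
E
```

```text
11 scene [ 0.027 -0.49 ] side [ 0.138 -0.568]
12 scene [ 0.574 -0.499] side [ 0.527 -0.787]
14 scene [ 0.577 -0.494] side [ 0.525 -0.796]
15 scene [ 0.579 -0.498] side [ 0.527 -0.782]
cap s [[0.05000000074505806, -0.6800000071525574], [0.07000000029802322, -0.6700000166893005], [0.7699999809265137, -0.7099999785423279], [0.7699999809265137, -0.699999988079071], [0.7400000095367432, -0.699999988079071]]
cap d [[0.10999999940395355, -0.5199999809265137], [0.09000000357627869, -0.5299999713897705], [0.44999998807907104, -0.7699999809265137], [0.44999998807907104, -0.7699999809265137], [0.46000000834465027, -0.7699999809265137]]
```

View pics/h15b.png

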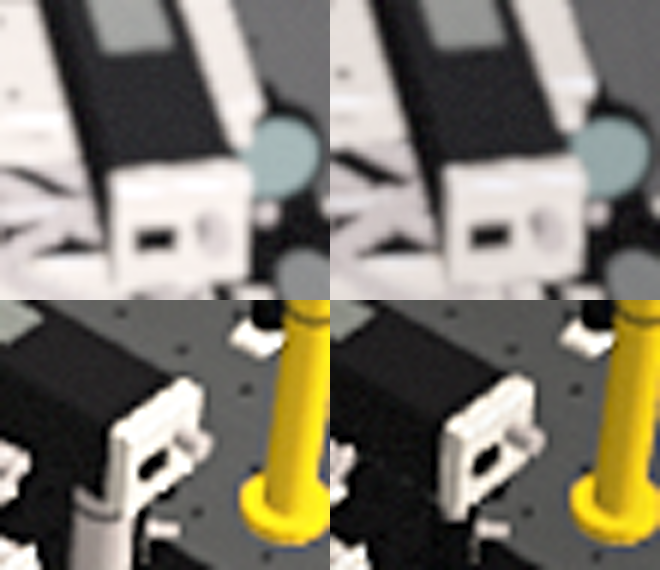

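View pics/h15.png

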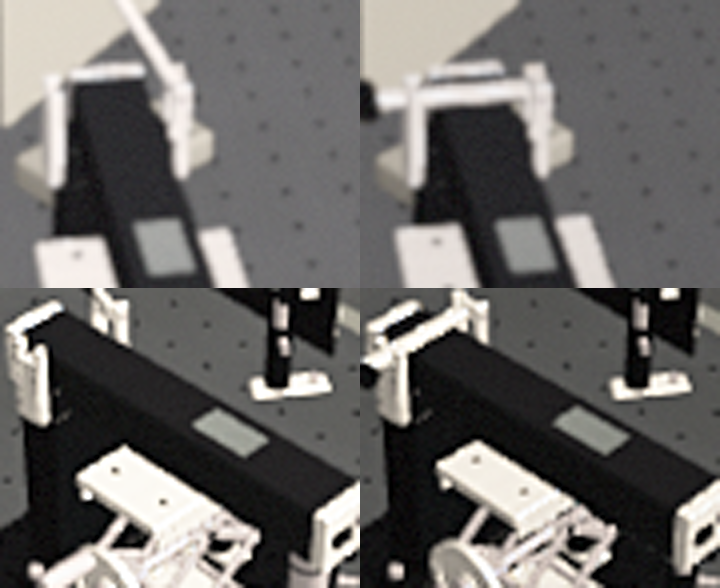

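```bash
python3 - <<'E'
from h import *
d=load('d15');s=load('s15')
# pillar: foot centre & cap centre
print('foot',plane(d,(399,356),.014),plane(load('w19'),(318,133),.014))
print('cap tri',tri((d,(405,216)),(s,(274,238))),'foot tri',tri((d,(399,356)),(s,(278,393))))
st=r.observe(); print(st['t'],st['wrist_force'],abs(st['qvel']).max())
print(workorder.finish_job())
E
```

```text
foot [ 0.45078804 -0.38623592  0.014     ] [ 0.44640095 -0.37407121  0.014     ]
cap tri (array([ 0.47223106, -0.33383116,  0.40531528]), [np.float64(0.021295918696058097), np.float64(0.02129591869605814)]) foot tri (array([ 0.45375104, -0.38430154,  0.00908277]), [np.float64(0.0006234510204346468), np.float64(0.0006234510204346765)])
21.3 [-0.54512184 -0.23496318 -0.53866622] 0.05071673082049753
the job is handed in; nothing more can be done
None
```

```bash
python3 - <<'E'
from h import *
d=load('d15');s=load('s15')
print('cap tri',tri((d,(405,316)),(s,(274,338))),'foot tri',tri((d,(399,356)),(s,(278,393))))
E
```

```text
cap tri (array([ 0.45299676, -0.37875491,  0.17647287]), [np.float64(0.0014812655813578066), np.float64(0.001481265581357773)]) foot tri (array([ 0.45375104, -0.38430154,  0.00908277]), [np.float64(0.0006234510204346468), np.float64(0.0006234510204346765)])
```

I did all three steps in order and handed the job in at about 21.3 s; no verdict was given. I wound the jack up about 10.8 rad until it lifted the head slightly. Then I swung the hold-down bar into its fork and drew the pillar out past the tail. I carried it upright to the tray and stood it there.

**What the last checks showed**
- **Head:** image shifts put the lift at about 0.7 mm (tail) to 1.4 mm (label on top) at its middle. The two estimates disagree, but both are below 3 mm.
- **Hold-down bar:** the knob appeared within about 1 px of where a closed bar would put it.
- **Pillar:** it stands on the tray floor, about 30 mm from the tray's centre. Cap and foot line up within about 6 mm over 167 mm (about 0.03 rad), close to my picking accuracy.
- **Robot:** it was clear of everything, with about 0.8 N or less at the wrist when I handed in.

**What failed or disagreed**
- **Head nudged:** when I lifted the pillar beside the tail, the head's tail end shifted sideways by about 1.5 to 2 mm. The middle moved about 0.6 mm.
- **Camera disagreement:** the fixed cameras and the wrist camera differed by up to 14 mm in y on the pillar's position. I went by a close wrist view to line up the grasp.
- **Upright check:** my first one used wrong pixels, and I only redid it correctly after handing in.
- **Bystanders:** I checked these by eye only, and none looked moved in the last pictures.

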